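# Find the key to the token box, pour the laundry tokens in and lock up

### The job

One of the keys hanging on the wooden rail turns the lock of the blue token box, and nobody remembers which: push them one at a time fully home in the keyhole and try to turn them clockwise until one swings the red cover open all the way. With that key left in the open lock, pour every token from the white cup into the box, stand the empty cup upright back on the cork mat, turn the key back so that the box is locked, and finish with all keys hanging in the rail again; leave the other things on the shelf alone.

Things in the scene. Friction and masses are not known exactly. Their poses are not given: they have to be found in the camera images.
- box: Fixed blue steel token box, 235 x 235 mm, 105 mm high, hollow. Origin: centre of its underside; z up. In its top: the lock (brass plate) and a pouring mouth centred at x = -52, y = +44 mm of the box, 80 mm along x, 88 mm along y, with a yellow rim flaring out 12 mm and 12 mm high. A red cover shuts the mouth from beneath while locked. Tokens in the box lie below 90 mm.
- keyhole (a point): Centre of the keyhole on the upper face of the brass plate (56 x 56 mm, 8 mm thick, lying on the box top: 113 mm up). Turns with the plate; z up; at joint value 0 its axes are the box's. The keyhole is a slot straight down, 38 mm along y, 12 mm along x. A key fully home has its collar on the plate and its head centre 29 mm above this point.
- barrel (a joint): Turn of the brass plate with the red cover, rad: 0 locked, growing clockwise from above, stop at 1.3 = mouth open. Friction 0.05 N m, stays put, about 0.2 rad play to the key. Every key goes fully in; a wrong one strikes a fixed stop with the plate under 0.3 (do not force it). Which key is right differs by start, unseen. A turned key is held upright and may be let go; draw it out at 0 only.
- rail: Fixed wooden key rail, 290 mm long (y), 44 mm deep (x), top face 85 mm up, open beneath. Origin: centre of its underside. Its 8 mm top strip has four slots straight through, centred at x = 0 and y = -96, -32, 32, 96 mm, each 38 mm along y, 12 mm along x. A key hangs in a slot with its collar on the strip.
- key_a_head (a point): Centre of key A's green plastic head, 10 mm thick (x), 38 wide (y), 46 tall (z, up when hanging): grip it across x. Under it a steel collar 20 x 46 mm, 6 thick, its underside 29 mm below this point. Below that a 7 mm round shank, round-ended, 64 mm long, with a flat bit 30 mm wide (y), 6.5 thick, down to 56 mm, notched. Same after a half turn about z. 90 g. In any slot; may be absent.
- key_b_head (a point): Centre of key B's orange head; sizes and axes as key A, only the notch in the bit differs.
- key_c_head (a point): Centre of key C's white head; sizes and axes as key A, only the notch in the bit differs; absent in some starts.
- key_d_head (a point): Centre of key D's black head; sizes and axes as key A, only the notch in the bit differs.
- mat: Cork mat, 130 x 130 mm, 3 mm thick, fixed; origin at the centre of its underside.
- cup_foot (a point): Centre of the white cup's underside, cup axes (39 mm in -x from the handle's centre plane, 80 mm below cup_handle).
- cup_handle (a point): Gripping point in the white pouring cup's upright handle: a slab 12 mm thick (x), 40 wide (y), top 25 mm above this point; grip across x. z up, -x to the lip. Cup 70 mm wide, side walls 48 mm high; its front slopes out at 45 degrees to the lip, whose edge is 104 mm in -x from and 43 mm below this point. 150 g; tokens slide out when tipped lip-down 60 to 80 degrees.
- token_1_center (a point): Centre of yellow token 1, a chunky disc 26 mm across, 11 mm thick, 12 g, loose in the cup (some tokens are absent).
- token_2_center (a point): Centre of copper-coloured token 2, a chunky disc 26 mm across, 11 mm thick, 12 g, loose in the cup (some tokens are absent).
- token_3_center (a point): Centre of yellow token 3, a chunky disc 26 mm across, 11 mm thick, 12 g, loose in the cup (some tokens are absent).
- token_4_center (a point): Centre of copper-coloured token 4, a chunky disc 26 mm across, 11 mm thick, 12 g, loose in the cup (some tokens are absent).
- token_5_center (a point): Centre of yellow token 5, a chunky disc 26 mm across, 11 mm thick, 12 g, loose in the cup (some tokens are absent).
- token_6_center (a point): Centre of copper-coloured token 6, a chunky disc 26 mm across, 11 mm thick, 12 g, loose in the cup (some tokens are absent).
- token_7_center (a point): Centre of yellow token 7, a chunky disc 26 mm across, 11 mm thick, 12 g, loose in the cup (some tokens are absent).
- token_8_center (a point): Centre of copper-coloured token 8, a chunky disc 26 mm across, 11 mm thick, 12 g, loose in the cup (some tokens are absent).
- bowl: Blue ceramic bowl, 130 mm across, 55 mm high, bystander; origin at the centre of its underside.
- comb: Wooden comb, 150 mm long along its y, 8 mm thick, bystander; origin at the underside.
- clipper: Steel nail clipper, 80 mm long along its x, 16 mm high, bystander; origin at the underside.
- shoehorn: Red plastic shoehorn, 205 mm long along its y, 6 mm thick, bystander; origin at the underside.

How it is judged:
By the outcome, as a careful person would: the job done as asked, in the order asked, and still so for the second after the job is handed in, with the robot touching nothing.
Of key_a, key_c only 1 to 2 are there at a start; the rules pass over those that are not, and their reading is None.
Of token_5, token_6, token_7, token_8 only 1 to 4 are there at a start; the rules pass over those that are not, and their reading is None.
At some moment in a run one of cup may be knocked a few centimetres aside while the robot is not near it.
It also fails if it takes over 210 s, if anything falls off the work surface, if the arm or the gripper's body presses on something with over 40 N, if the wrist force passes 120 N, or if a joint passes its speed limit or range.

### The arm

A 6-joint arm with a two-finger parallel gripper is mounted at the origin on the work surface. World frame = base frame: x ahead of the robot, y to its left, z up, the work surface at z = 0. Lengths are in m, angles in degrees, forces in N, time in s.
With the tool pointing down it reaches from about 0.4 to 0.825 m from the base axis. Payload 7 kg.
Tool frame: the origin (TCP) lies at the very end of the fingers, on their centre line; the grasp point (between the pads) lies 19 mm behind it; z points along the fingers, y is the direction in which the jaws open and shut (so a half turn about z gives the same grasp; the last joint's range is limited). The gripper opens to 88 mm and grips with 3 to 60 N. Pads are 19 mm wide; open, the fingers measure 130 mm over their backs; the gripper's body (78 mm by 193 mm) begins 47 mm behind the grasp point.
Start: joints at [89.387, 20.546, 0.682, 0, -70.136, -16.507], TCP at [0.199, 0.645, 0.227] pointing down, gripper open.
Joint ranges: [-176.03, 176.03], [-82.01, 121.73], [-58.28, 71.71], [-173.87, 95.51], [-174.79, -0.11], [-173.66, 173.66]. Speed limits (degrees/s): [136.94, 136.94, 172.46, 180, 180, 180].

### API

Orientations are given as [roll, pitch, yaw] about the fixed x, y, z axes, in that order (R = Rz(yaw) Ry(pitch) Rx(roll)).
In Python, from plant import telemetry, snapshot, calibration, workorder gives the robot as it stands. The module is installed in compiled form; this text tells all that it offers.
- The arm moves only by the tool step_arm, never from a script. Its argument "plan" is text: rows parted by semicolons, each of 7 numbers parted by spaces: the finger opening in cm, from 0 to 8.76, then the shift along the tool's x, y, z in cm, then the turn, a rotation vector about the tool's x, y, z in degrees. A call has 1 to 12 rows; each row shifts and turns the commanded pose from where the row before left it, along the tool's axes as they then stand; what a row does not reach is not made up. A row lasts 1/12 s, in which the tool goes at most 41.7 mm and 7.16 degrees, less where a joint would pass 70% of its speed; a pose out of reach is approached as far as the arm can. A call with a gripper value outside its range is refused whole. The fingers move at their own pace and stop on an object; the grip force is fixed at half the most. Time passes only in rows, so rows that do not move let the fingers close. It gives the time, the measured TCP pose, the force and the opening at its end, in the units of the state.
- telemetry.get_obs(): the state, without advancing time (a new reading comes with each control period).
- snapshot(name): name is "side" or "top" or "wrist"; returns the picture (420x560x3 uint8, blue, green, red); there is no depth.
- calibration(name): a dict with "K" (3x3 intrinsics, pixels), "camera_from_world" (4x4, takes a point from world to camera coordinates). Camera axes: x right, y up, looking along -z (the intrinsics and any distortion apply to the point x, -y, -z); pixel columns grow to the right and rows downward; lengths in m; the calibration is good to about 2 mm. A picture is of the moment at which its call begins: read the wrist's pose just before it. calibration takes no time and is no camera call; for the wrist camera it gives the pose at the moment of the call.
- workorder.close_job(): hands the job in, once; it reports no verdict.
The state is a dict: "clock": time; "joint_pos": joint angles; "qvel": joint speeds; "tau": joint torques, N m; "tool_pos": TCP position; "orientation": TCP orientation; "force": force on the tool from outside, world axes, zero at the start; "moment": the same for the moment, N m; "opening": finger opening in m.
Only numpy, scipy, OpenCV 4.12 (cv2) and the standard library are available. Lean on these libraries where they do the work, as an engineer would, in place of code of your own. Each camera call takes 0.05 s, during which the arm holds its last target.

## Working session

There is one attempt and no reset: what is moved stays moved. The work goes in short steps, Python scripts to look and compute and a tool call to move; the robot and the scene stay as the last step left them, time stands still between calls to the robot, and variables do not carry over. Pictures are saved under pics/ and viewed, and the job is handed in when it is done.

Besides the shell and the picture viewer there is one more tool, called after "Call:" in YAML: its name, and indented under it one key for each argument. step_arm: Moves the arm, as the interface text tells. Its arguments: {"type":"object","properties":{"plan":{"type":"string"}},"required":["plan"]}

```bash
ls; mkdir -p pics
cat > h.py <<'E'
import numpy as np, cv2
from plant import telemetry, snapshot, calibration, workorder
from scipy.spatial.transform import Rotation as R
def obs(): return telemetry.get_obs()
def proj(cal,P):
    P=np.atleast_2d(P); c=(cal["camera_from_world"]@np.c_[P,np.ones(len(P))].T)[:3]
    p=np.array([c[0],-c[1],-c[2]]); q=np.array(cal["K"])@p; return (q[:2]/q[2]).T
def ray(cal,uv):
    K=np.array(cal["K"]);d=np.linalg.solve(K,[uv[0],uv[1],1]);d=np.array([d[0],-d[1],-d[2]])
    T=np.linalg.inv(cal["camera_from_world"]);return T[:3,3],T[:3,:3]@d
def atz(cal,uv,z):
    o,d=ray(cal,uv);return o+d*(z-o[2])/d[2]
E
python3 - <<'E'
from h import *
print(obs())
for n in("side","top","wrist"):
    c=calibration(n);print(n,c)
    cv2.imwrite(f"pics/{n}0.png",snapshot(n))
E
```

```text
pics
{'clock': 0.0, 'joint_pos': array([ 8.93864260e+01,  2.05909312e+01,  6.34248254e-01, -2.08670017e-02,
       -7.01365898e+01, -1.65067904e+01]), 'qvel': array([-0.01167077, -0.02815266, -0.00428923,  0.05757446, -0.01677093,
        0.05220969]), 'tau': array([ 7.88056550e-04, -5.82728219e+01,  2.93041205e+01,  6.99707374e+00,
        6.96711868e-03, -1.66646969e-04]), 'tool_pos': array([0.19858482, 0.64461118, 0.22562964]), 'orientation': array([ 1.79904997e+02, -7.69623336e-03, -1.71274641e+01]), 'force': array([ 0.05705437,  0.46986214, -0.8104252 ]), 'moment': array([ 0.02909007, -0.01176999,  0.01215063]), 'opening': 0.08785112061512523}
side {'K': array([[385.34292165,   0.        , 275.99937651],
       [  0.        , 385.34292165, 209.61824568],
       [  0.        ,   0.        ,   1.        ]]), 'camera_from_world': array([[-0.87719374, -0.4799536 ,  0.01325458,  0.40213365],
       [ 0.35580815, -0.63126627,  0.68913239, -0.33234742],
       [-0.3223844 ,  0.60921871,  0.72451422, -0.79399476],
       [ 0.        ,  0.        ,  0.        ,  1.        ]])}
top {'K': 
[... 251 characters left out ...]
03005,  0.01231043,  0.17757619, -0.53263646],
       [-0.17728124, -0.02192996,  0.98391587, -1.21429076],
       [ 0.        ,  0.        ,  0.        ,  1.        ]])}
wrist {'K': array([[359.95842806,   0.        , 279.94656189],
       [  0.        , 359.95842806, 209.51731848],
       [  0.        ,   0.        ,   1.        ]]), 'camera_from_world': array([[-2.94164687e-01, -9.55754580e-01,  5.65807618e-04,
         6.74751611e-01],
       [ 9.22261682e-01, -2.84011401e-01, -2.62242092e-01,
         3.18493322e-02],
       [ 2.50799777e-01, -7.66205402e-02,  9.65001951e-01,
        -3.88821395e-01],
       [ 0.00000000e+00,  0.00000000e+00,  0.00000000e+00,
         1.00000000e+00]])}
```

View pics/side0.png

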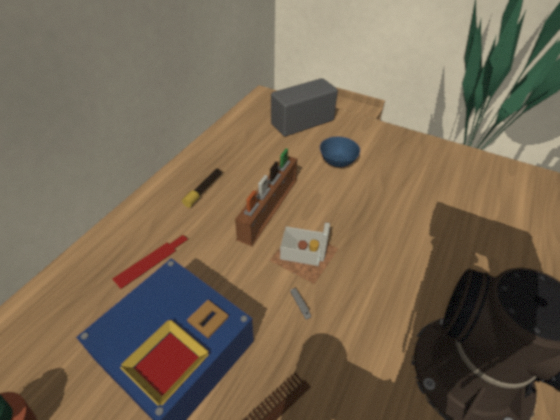

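View pics/top0.png

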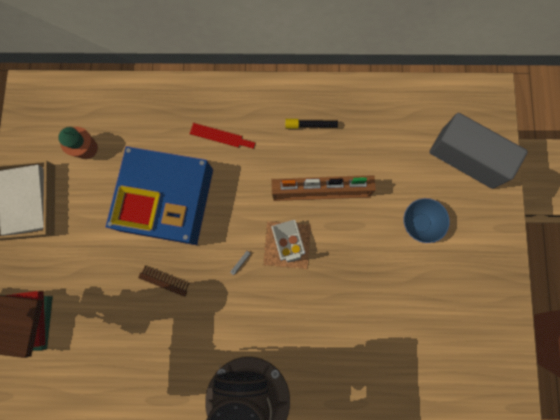

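View pics/wrist0.png

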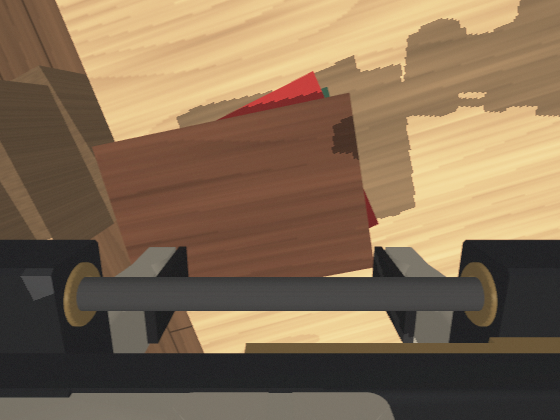

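Run:
```python
import cv2
t=cv2.imread("pics/top0.png");s=cv2.imread("pics/side0.png")
def z(im,x,y,w,h,k,n): 
    c=cv2.resize(im[y:y+h,x:x+w],None,fx=k,fy=k,interpolation=cv2.INTER_CUBIC);cv2.imwrite("pics/"+n,c)
z(t,100,140,120,110,6,"z_box.png");z(t,260,165,130,110,6,"z_rail.png")
```

```text
(no output)
```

View pics/z_box.png

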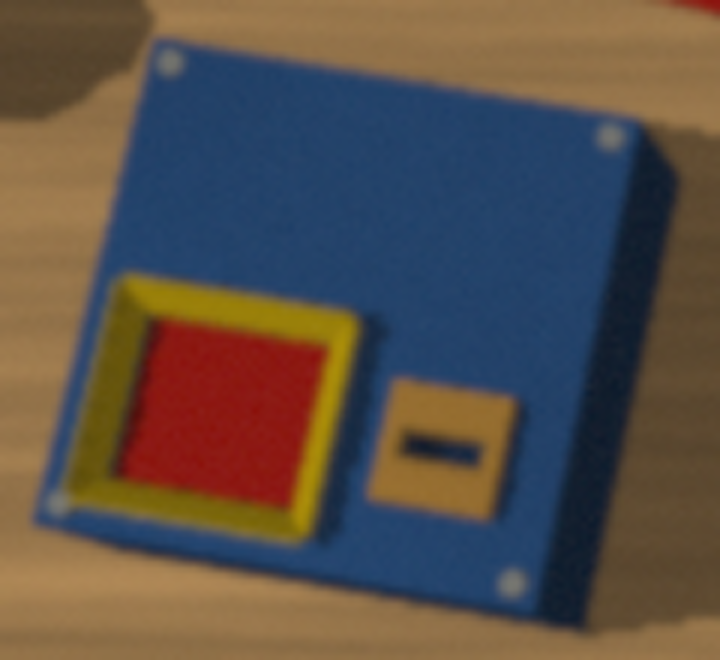

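View pics/z_rail.png

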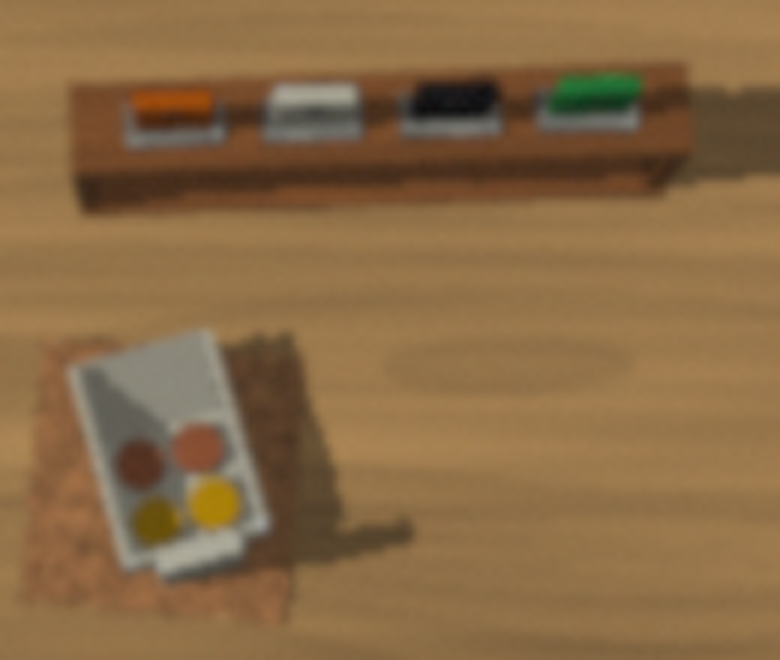

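Run:
```python
from h import *
c=calibration("top")
B=lambda u,v,z:atz(c,(100+(u)/6-.4,140+v/6-.4),z)
Rl=lambda u,v,z:atz(c,(260+u/6-.4,165+v/6-.4),z)
P=np.array([B(155,40,.105),B(640,120,.105),B(535,612,.105),B(35,522,.105)])
print(P.round(4),P.mean(0)); 
for i in range(4): d=P[(i+1)%4]-P[i];print(np.linalg.norm(d),np.degrees(np.arctan2(d[1],d[0])))
print("kh",B(440,450,.113)); q=B(400,443,.113)-B(480,458,.113);print("ang",np.degrees(np.arctan2(-q[0],q[1])))
P=np.array([Rl(70,85,.085),Rl(688,64,.085),Rl(692,152,.085),Rl(75,172,.085)])
print(P.round(4),P.mean(0)); 
for i in range(4): d=P[(i+1)%4]-P[i];print(np.linalg.norm(d),np.degrees(np.arctan2(d[1],d[0])))
for u,v in((173,99),(313,92),(455,90),(596,83)): print("key",Rl(u,v,.137))
for uv in((157,557),(243,533),(247,553),(162,577)):print("handle",Rl(*uv,.108))
print("mat",np.mean([Rl(40,340,.003),Rl(295,335,.003),Rl(285,620,.003),Rl(25,600,.003)],axis=0))
print("lip",Rl(70,370,.04),Rl(210,332,.04))
```

```text
[[0.6944 0.3571 0.105 ]
 [0.6578 0.1262 0.105 ]
 [0.4274 0.1625 0.105 ]
 [0.4652 0.3935 0.105 ]] [0.56120932 0.2598388  0.105     ]
0.23387903888988637 -99.01633166842883
0.23325254990016966 171.03449061361067
0.23410653272363963 80.69656584213146
0.23207938310340093 -9.020690583785935
kh [0.49952488 0.20789763 0.113     ]
ang -9.870746194090266
[[ 0.6097 -0.0558  0.085 ]
 [ 0.623  -0.3447  0.085 ]
 [ 0.5809 -0.3457  0.085 ]
 [ 0.568  -0.0591  0.085 ]] [ 0.59539495 -0.20133362  0.085     ]
0.2891592598371174 -87.3595459555471
0.042104987301354105 -178.58051400519244
0.2869244605347832 92.57544475742667
0.04179129344712945 4.47488622636209
key [ 0.59080654 -0.10523899  0.137     ]
key [ 0.59473177 -0.16785111  0.137     ]
key [ 0.59636307 -0.23127597  0.137     ]
key [ 0.60028419 -0.29416728  0.137     ]
handle [ 0.38838897 -0.10076628  0.108     ]
handle [ 0.39959972 -0.13890931  0.108     ]
handle [ 0.39075063 -0.14078224  0.108     ]
handle [ 0.37957047 -0.10313404  0.108     ]
mat [ 0.43636095 -0.09973615  0.003     ]
lip [ 0.48108596 -0.05626145  0.04      ] [ 0.50028434 -0.12279124  0.04      ]
```

```bash
cat >> h.py <<'E'
def plan(wps,op,step=3.5,rot=6.5,start=None,settle=0):
    """wps: list of (pos, rpy or None, [step]); prints rounded rows in chunks of 12"""
    if start is None:
        o=obs();p=np.array(o["tool_pos"]);r=R.from_euler("xyz",o["orientation"],degrees=True)
    else: p,r=np.array(start[0]),R.from_euler("xyz",start[1],degrees=True)
    rows=[]
    for w in wps:
        P=np.array(w[0],float);Q=r if w[1] is None else R.from_euler("xyz",w[1],degrees=True)
        st=w[2] if len(w)>2 else step
        d=np.linalg.norm(P-p)*100; rv=(r.inv()*Q).magnitude()*180/np.pi
        n=max(1,int(np.ceil(max(d/st,rv/rot))))
        p0,r0=p,r;rvv=(r0.inv()*Q).as_rotvec()
        for i in range(1,n+1):
            pt=p0+(P-p0)*i/n;rt=r0*R.from_rotvec(rvv*i/n)
            s=np.round(r.inv().apply(pt-p)*100,2);t=np.round((r.inv()*rt).as_rotvec(degrees=True),1)
            rows.append(f"{op:g} "+" ".join(f"{x+0:g}" for x in np.r_[s,t]))
            p=p+r.apply(s/100);r=r*R.from_rotvec(t,degrees=True)
    rows+= [f"{op:g} 0 0 0 0 0 0"]*settle
    for i in range(0,len(rows),12): print("; ".join(rows[i:i+12]))
    print(len(rows),"rows; end",p.round(4),r.as_euler("xyz",degrees=True).round(2))
E
python3 - <<'E'
from h import *
plan([((.35,.40,.30),(180,0,-52)),((.60,-.20,.30),(180,0,-87.4))],8.7)
c=np.linalg.inv(calibration("wrist")["camera_from_world"]);print(c[:3,3], R.from_euler("xyz",obs()["orientation"],degrees=True).inv().apply(c[:3,3]-obs()["tool_pos"]))
E
```

```text
8.7 2.41 2.1 -0.82 0 0 3.9; 8.7 2.54 1.94 -0.82 0 0 3.8; 8.7 2.67 1.76 -0.82 0 0 3.9; 8.7 2.79 1.58 -0.82 0 0 3.9; 8.7 2.88 1.38 -0.82 0 0 3.9; 8.7 2.97 1.19 -0.83 0 0 3.8; 8.7 3.04 0.99 -0.82 0 0 3.9; 8.7 3.1 0.77 -0.82 0.1 0 3.9; 8.7 3.15 0.56 -0.82 0 0 3.9; 8.7 3.3 0.91 0 0 0 1.9; 8.7 3.33 0.79 0 0 0 1.8; 8.7 3.35 0.69 0 0 0 1.9
8.7 3.37 0.58 0.01 0 0 1.8; 8.7 3.39 0.48 0 0 0 1.9; 8.7 3.4 0.36 0 0 0 1.9; 8.7 3.41 0.25 0 0 0 1.8; 8.7 3.42 0.14 0 0 0 1.9; 8.7 3.42 0.02 0 0 0 1.9; 8.7 3.42 -0.08 0 0 0 1.8; 8.7 3.42 -0.2 0 0 0 1.9; 8.7 3.4 -0.3 0.01 0 0 1.8; 8.7 3.4 -0.42 0 0 0 1.9; 8.7 3.38 -0.52 0 0 0 1.9; 8.7 3.36 -0.64 0 0 0 1.8
8.7 3.34 -0.74 0 0 0 1.9; 8.7 3.31 -0.86 0 -0.1 0 1.9; 8.7 3.29 -0.96 0 0 0 1.8; 8.7 3.25 -1.06 0 0 0 1.9
28 rows; end [ 0.6 -0.2  0.3] [ 1.7996e+02 -1.0000e-02 -8.7430e+01]
[0.26664413 0.62418515 0.38330572] [ 0.07107274 -0.00019157 -0.15744158]
```

Run:
```python
from h import *
plan([((.35,.40,.30),(180,0,-60)),((.48,.25,.30),(180,0,-99))],8.7,step=4,rot=6.9,settle=2)
```

```text
8.7 2.71 2.37 -0.92 0 0 5.4; 8.7 2.92 2.1 -0.93 0 0 5.3; 8.7 3.1 1.82 -0.92 0 0 5.4; 8.7 3.26 1.53 -0.92 0 0 5.3; 8.7 3.39 1.21 -0.93 0 0 5.4; 8.7 3.48 0.89 -0.92 0 0 5.4; 8.7 3.56 0.56 -0.93 0 0 5.3; 8.7 3.59 0.23 -0.92 0 -0.1 5.4; 8.7 3.25 -0.63 0 0 0 6.5; 8.7 3.15 -0.99 -0.01 0 0 6.5; 8.7 3.03 -1.34 0 0 0 6.5; 8.7 2.85 -1.68 0 0 0 6.5
8.7 2.64 -1.98 -0.01 0.1 0 6.5; 8.7 2.41 -2.28 0.01 0 0 6.5; 8.7 0 0 0 0 0 0; 8.7 0 0 0 0 0 0
16 rows; end [0.48 0.25 0.3 ] [-1.7997e+02  2.0000e-02 -9.9030e+01]
```

Call:
step_arm:
  plan: "8.7 2.71 2.37 -0.92 0 0 5.4; 8.7 2.92 2.1 -0.93 0 0 5.3; 8.7 3.1 1.82 -0.92 0 0 5.4; 8.7 3.26 1.53 -0.92 0 0 5.3; 8.7 3.39 1.21 -0.93 0 0 5.4; 8.7 3.48 0.89 -0.92 0 0 5.4; 8.7 3.56 0.56 -0.93 0 0 5.3; 8.7 3.59 0.23 -0.92 0 0 5.4; 8.7 3.25 -0.63 0 0 0 6.5; 8.7 3.15 -0.99 -0.01 0 0 6.5; 8.7 3.03 -1.34 0 0 0 6.5; 8.7 2.85 -1.68 0 0 0 6.5"

```text
clock: 1.15
tool_pos: [0.4374, 0.2988, 0.3007]
orientation: [-180.0, 0.0, -86.3]
force: [0.2, 1.2, 0.2]
opening: 0.0868
```

Call:
step_arm:
  plan: "8.7 2.64 -1.98 -0.01 0 0 6.5; 8.7 2.41 -2.28 0.01 0 0 6.5; 8.7 0 0 0 0 0 0; 8.7 0 0 0 0 0 0; 8.7 0 0 0 0 0 0"

```text
clock: 1.57
tool_pos: [0.48, 0.25, 0.3003]
orientation: [180.0, -0.0, -99.0]
force: [0.2, 1.3, 0.1]
opening: 0.0869
```

Run:
```python
from h import *
o=obs();print(o)
c=calibration("wrist");im=snapshot("wrist");cv2.imwrite("pics/w1.png",im);np.save("c_w1.npy",c["camera_from_world"]);print(proj(c,[[.4995,.2079,.113]]))
```

```text
{'clock': 1.5667, 'joint_pos': array([ 4.82590167e+01,  5.56098907e+00, -9.33502451e+00, -1.48516027e-02,
       -7.51275797e+01, -5.72663207e+01]), 'qvel': array([ 1.50590091, -0.18015635, -0.00906572,  0.05414281, -0.07411457,
       -0.10093131]), 'tau': array([-9.49785411e-01, -3.79194009e+01,  3.00845325e+01,  7.22875178e+00,
       -6.09686505e-02, -3.37838859e-02]), 'tool_pos': array([0.4800198 , 0.25003945, 0.30030404]), 'orientation': array([ 1.79975169e+02, -1.20860443e-02, -9.90111163e+01]), 'force': array([0.22645498, 1.33688902, 0.12961789]), 'moment': array([ 0.12790262, -0.0776282 ,  0.01814886]), 'opening': 0.08694164025226968}
[[253.15238265 146.22687466]]
```

View pics/w1.png

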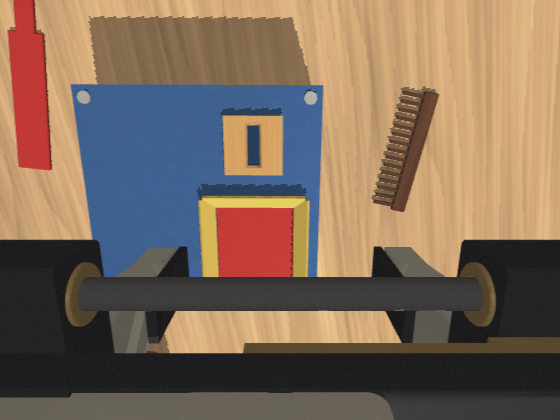

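Run:
```python
from h import *
im=cv2.imread("pics/w1.png");K=np.array(calibration("wrist")["K"]);c={"K":K,"camera_from_world":np.load("c_w1.npy")}
g=im[112:180,222:285].astype(int)
m=((g[:,:,2]<110)).astype(np.uint8)
n,l,s,ce=cv2.connectedComponentsWithStats(m)
print(s,ce+[222,112])
for i in range(1,n):
  if s[i,4]>200:
    cn=cv2.findContours((l==i).astype(np.uint8),0,1)[0][0];r=cv2.minAreaRect(cn);print(r)
print(atz(c,(253,146),.113))
# plate
hsv=cv2.cvtColor(im,cv2.COLOR_BGR2HSV)
for (u,v) in((223,115),(283,115),(222,175.5),(283,175.5)):print(atz(c,(u,v),.113))
for (u,v) in((71.5,85),(322.5,85)):print(atz(c,(u,v),.105))
```

```text
[[   0    3   61   61 3107]
 [   0    0   63   68  707]
 [   0    8    1    1    1]
 [  25   13   13   40  469]] [[252.57483103 144.8799485 ]
 [254.65487977 148.64639321]
 [222.         120.        ]
 [253.3880597  144.91897655]]
((31.0, 33.5), (67.0, 62.0), 90.0)
((31.38865852355957, 32.603179931640625), (39.09832763671875, 11.880866050720215), 88.36341857910156)
[0.49960521 0.2076682  0.113     ]
[0.522059   0.17536593 0.113     ]
[0.46716819 0.18405264 0.113     ]
[0.53417914 0.2307633  0.113     ]
[0.47589438 0.2400029  0.113     ]
[0.65671544 0.12687395 0.105     ]
[0.42672338 0.16324218 0.105     ]
```

Run:
```python
from h import *
plan([((.595,-.16,.32),(180,0,-87.4))],8.7,step=4,rot=6.9,settle=2)
```

```text
8.7 3.52 -1.62 -0.18 0 0 -1.1; 8.7 3.56 -1.54 -0.18 0 0 -1; 8.7 3.58 -1.49 -0.18 0 0 -1.1; 8.7 3.61 -1.41 -0.17 0 0 -1; 8.7 3.63 -1.36 -0.18 0 0 -1.1; 8.7 3.66 -1.28 -0.18 0 0 -1; 8.7 3.68 -1.22 -0.18 0 0 -1.1; 8.7 3.7 -1.15 -0.18 0 0 -1; 8.7 3.72 -1.08 -0.18 0 0 -1.1; 8.7 3.74 -1.01 -0.17 0 0 -1; 8.7 3.76 -0.95 -0.18 0 0 -1.1; 8.7 0 0 0 0 0 0
8.7 0 0 0 0 0 0
13 rows; end [ 0.595 -0.16   0.32 ] [179.98  -0.   -87.35]
```

Call:
step_arm:
  plan: "8.7 3.52 -1.62 -0.18 0 0 -1.1; 8.7 3.56 -1.54 -0.18 0 0 -1; 8.7 3.58 -1.49 -0.18 0 0 -1.1; 8.7 3.61 -1.41 -0.17 0 0 -1; 8.7 3.63 -1.36 -0.18 0 0 -1.1; 8.7 3.66 -1.28 -0.18 0 0 -1; 8.7 3.68 -1.22 -0.18 0 0 -1.1; 8.7 3.7 -1.15 -0.18 0 0 -1; 8.7 3.72 -1.08 -0.18 0 0 -1.1; 8.7 3.74 -1.01 -0.17 0 0 -1; 8.7 3.76 -0.95 -0.18 0 0 -1.1; 8.7 0 0 0 0 0 0"

```text
clock: 2.62
tool_pos: [0.596, -0.1643, 0.3195]
orientation: [179.9, -0.1, -87.4]
force: [-0.3, 1.4, -0.4]
opening: 0.0867
```

Call:
step_arm:
  plan: "8.7 0 0 0 0 0 0; 8.7 0 0 0 0 0 0"

```text
clock: 2.78
tool_pos: [0.5949, -0.1595, 0.3198]
orientation: [180.0, 0.0, -87.4]
force: [0.3, 0.3, -0.2]
opening: 0.0867
```

Run:
```python
from h import *
o=obs();print(o["tool_pos"],o["orientation"],o["joint_pos"])
c=calibration("wrist");im=snapshot("wrist");cv2.imwrite("pics/w2.png",im);np.save("c_w2.npy",c["camera_from_world"])
cr=cv2.resize(im[0:260,150:410],None,fx=2.3,fy=2.3,interpolation=cv2.INTER_CUBIC);cv2.imwrite("pics/w2z.png",cr)
```

```text
[ 0.59487953 -0.15947101  0.31978856] [ 1.79966167e+02  1.78386564e-02 -8.73715376e+01] [ 3.12665659e+00  1.25184030e+01  1.55005211e+00 -1.84674509e-02
 -7.90653263e+01 -4.94680466e-01]
```

View pics/w2z.png

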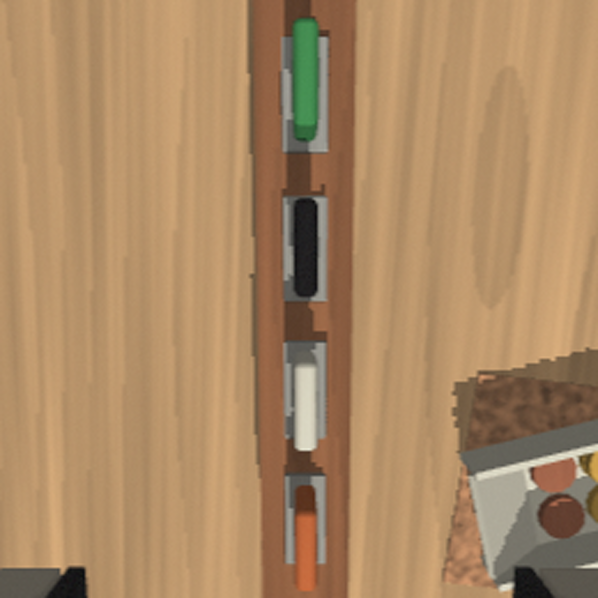

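```bash
cat > cl.py <<'E'
from h import *
K=np.array(calibration("wrist")["K"]);c={"K":K,"camera_from_world":np.load("c_w2.npy")}
f=lambda u,v,z:atz(c,(150+u/2.3-.3,v/2.3-.3),z)
for n,(a,b,d,e) in dict(green=(281,37,328,152),black=(283,196,327,301),white=(284,342,326,450),orange=(285,475,325,563)).items():
    P=np.array([f(a,b,.091),f(d,b,.091),f(a,e,.091),f(d,e,.091)]);print(n,P.mean(0).round(4),np.linalg.norm(P[1]-P[0]),np.linalg.norm(P[2]-P[0]))
for n,(u,v) in dict(green=(306,70),black=(306,243),white=(306,405),orange=(305,540)).items():print(n,f(u,v,.137).round(4))
print("rail edges",[f(u,v,.085).round(4) for u,v in((249,100),(357,100),(261,560),(348,560))])
E
python3 cl.py
```

```text
green [ 0.5995 -0.2967  0.091 ] 0.01982109170438542 0.0453341067582775
black [ 0.5963 -0.2332  0.091 ] 0.01944253757493076 0.04537460648387918
white [ 0.5931 -0.1665  0.091 ] 0.019410376311975723 0.0511785162468044
orange [ 0.5902 -0.106   0.091 ] 0.01929250752958428 0.04518098594796563
green [ 0.5994 -0.2975  0.137 ]
black [ 0.5964 -0.2352  0.137 ]
white [ 0.5932 -0.1707  0.137 ]
orange [ 0.5908 -0.1115  0.137 ]
rail edges [array([ 0.6236, -0.2948,  0.085 ]), array([ 0.5766, -0.297 ,  0.085 ]), array([ 0.6112, -0.0818,  0.085 ]), array([ 0.5674, -0.0838,  0.085 ])]
```

Run:
```python
from h import *
plan([((.5903,-.1055,.16),(180,0,-87.3)),((.5903,-.1055,.099),None,2)],4,step=4,settle=1)
```

```text
4 -1.07 0.04 3.2 0 0 0; 4 -1.08 0.04 3.2 0 0 0; 4 -1.07 0.04 3.21 0 0 0; 4 -1.07 0.05 3.2 0 0 0; 4 -1.07 0.04 3.2 0 0 0; 4 0 0 1.53 0 0 0; 4 0 0 1.52 0 0 0; 4 0 0 1.53 0 0 0; 4 0 0 1.52 0 0 0; 4 0 0 0 0 0 0
10 rows; end [ 0.5903 -0.1055  0.099 ] [ 1.800e+02  1.000e-02 -8.733e+01]
```

Call:
step_arm:
  plan: "4 -1.07 0.04 3.2 0 0 0; 4 -1.08 0.04 3.2 0 0 0; 4 -1.07 0.04 3.2 0 0 0; 4 -1.07 0.05 3.2 0 0 0; 4 -1.07 0.05 3.2 0 0 0; 4 0 0 1.53 0 0 0; 4 0 0 1.52 0 0 0; 4 0 0 1.53 0 0 0; 4 0 0 1.52 0 0 0; 4 0 0 0 0 0 0"

```text
clock: 3.67
tool_pos: [0.5883, -0.105, 0.0966]
orientation: [179.8, 0.0, -87.3]
force: [-1.5, 0.2, -0.4]
opening: 0.0403
```

Call:
step_arm:
  plan: "0 0 0 0 0 0 0; 0 0 0 0 0 0 0; 0 0 0 0 0 0 0; 0 0 0 0 0 0 0; 0 0 0 0 0 0 0; 0 0 0 0 0 0 0; 0 0 0 0 0 0 0"

```text
clock: 4.25
tool_pos: [0.5905, -0.107, 0.0999]
orientation: [-180.0, 0.0, -87.4]
force: [-1.3, 1.7, 5.0]
opening: 0.01
```

Run:
```python
from h import *
o=obs();print(o)
R0=R.from_euler("xyz",o["orientation"],degrees=True)
print(proj(calibration("wrist"),[o["tool_pos"],o["tool_pos"]+R0.apply([0,0,.01]),o["tool_pos"]+R0.apply([0,0,.06])]))
plan([((.5903,-.107,.225),(180,0,-87.3)),((.4998,.2074,.225),(180,0,-99))],0,step=4,settle=3)
```

```text
{'clock': 4.25, 'joint_pos': array([ 8.36938981e+00,  1.98312378e+01, -1.83902170e+01,  3.03617909e-03,
       -5.17294535e+01, -5.79619473e+00]), 'qvel': array([-0.03782373,  0.03916743, -0.05906411, -0.05941993, -0.09169109,
        0.01010363]), 'tau': array([-7.41189234e-01, -4.98282123e+01,  2.36044943e+01,  5.78521326e+00,
        5.49441576e-01, -2.17395922e-03]), 'tool_pos': array([ 0.59050315, -0.10700492,  0.09985927]), 'orientation': array([-1.79950918e+02,  2.58467480e-03, -8.74249243e+01]), 'force': array([-1.29818754,  1.68539198,  4.97733944]), 'moment': array([0.67115251, 0.55215088, 0.00420944]), 'opening': 0.00995079785755046}
[[281.55206037 265.48008769]
 [281.44688889 257.23418445]
 [281.05440861 226.46201749]]
0 0 0 -3.13 0 0 0; 0 0 0 -3.13 0 0 -0.1; 0 0 0.01 -3.13 0 0 0; 0 0 0 -3.12 0 0 0; 0 -3.54 0.84 0 0 0 1.3; 0 -3.51 0.92 0 0 0 1.3; 0 -3.5 1 0 0 0 1.3; 0 -3.47 1.08 0 0 0 1.3; 0 -3.45 1.16 -0.01 0 0 1.3; 0 -3.41 1.24 0 0 0 1.3; 0 -3.39 1.31 0 0 0 1.3; 0 -3.36 1.39 0 0 0 1.3
0 -3.33 1.47 0 0 0 1.3; 0 0 0 0 0 0 0; 0 0 0 0 0 0 0; 0 0 0 0 0 0 0
16 rows; end [0.4998 0.2074 0.225 ] [-1.7995e+02  1.0000e-02 -9.9020e+01]
```

Call:
step_arm:
  plan: "0 0 0 -2 0 0 0; 0 0 0 -2 0 0 0; 0 0 0 -2 0 0 0; 0 0 0 -2.2 0 0 0; 0 0 0 -2.2 0 0 0; 0 0 0 -2.1 0 0 0"

```text
clock: 4.75
tool_pos: [0.59, -0.1071, 0.2252]
orientation: [180.0, 0.0, -87.4]
force: [0.5, -1.3, -1.6]
opening: 0.0097
```

Call:
step_arm:
  plan: "0 -3.54 0.84 0 0 0 1.3; 0 -3.51 0.92 0 0 0 1.3; 0 -3.5 1 0 0 0 1.3; 0 -3.47 1.08 0 0 0 1.3; 0 -3.45 1.16 0 0 0 1.3; 0 -3.41 1.24 0 0 0 1.3; 0 -3.39 1.31 0 0 0 1.3; 0 -3.36 1.39 0 0 0 1.3; 0 -3.33 1.47 0 0 0 1.3; 0 0 0 0 0 0 0; 0 0 0 0 0 0 0; 0 0 0 0 0 0 0"

```text
clock: 5.75
tool_pos: [0.5, 0.2076, 0.2239]
orientation: [180.0, -0.0, -99.1]
force: [-0.8, -0.3, -0.2]
opening: 0.0096
```

Run:
```python
from h import *
o=obs();print(o["tool_pos"],o["orientation"],o["force"],o["opening"])
c=calibration("wrist");im=snapshot("wrist");np.save("c_w3.npy",c["camera_from_world"])
R0=R.from_euler("xyz",o["orientation"],degrees=True)
head=o["tool_pos"]+R0.apply([0,0,-.015])
print(proj(c,[head+[0,0,-.023],head+[0,0,-.029],head+[0,0,-.093],[.4998,.2074,.113]]))
cv2.imwrite("pics/w3.png",cv2.resize(im[60:300,180:380],None,fx=2.5,fy=2.5,interpolation=cv2.INTER_CUBIC))
```

```text
[0.50002112 0.20755196 0.22392962] [ 1.79977531e+02 -2.53994360e-02 -9.90646210e+01] [-0.8086801  -0.32149072 -0.19390339] 0.009601583397531494
[[281.37813521 258.53912743]
 [281.31443299 253.91996151]
 [280.82185282 218.20205792]
 [280.91406737 205.78171588]]
```

View pics/w3.png

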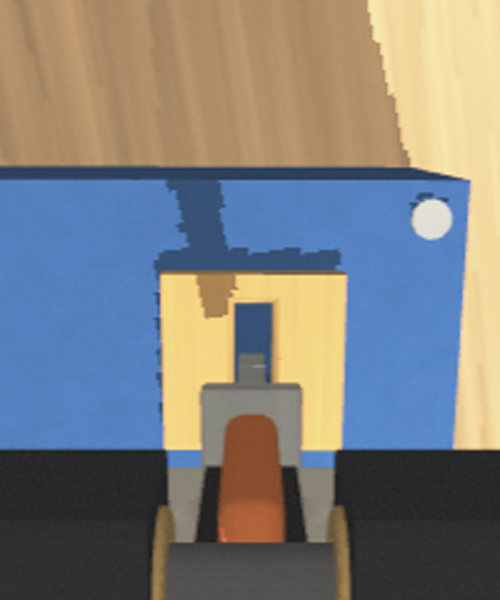

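Run:
```python
from h import *
c={"K":np.array(calibration("wrist")["K"]),"camera_from_world":np.load("c_w3.npy")}
o=obs();R0=R.from_euler("xyz",o["orientation"],degrees=True);t=o["tool_pos"]
for dz in(.013,.008,.018):
  for dx in(-.003,0,.003):
    print(dz,dx,proj(c,[t+R0.apply([.023+dx,0,dz-.0]), t+R0.apply([.015+dx,0,dz+.006+.056])]).round(1))
print("meas",(180+251/2.5,60+384/2.5),"tip",(180+252/2.5,60+353/2.5))
k=np.array([.4998,.2074,.113]);print("slot front/plate edge",proj(c,[k+R0.apply([.019,0,0]),k+R0.apply([.028,0,0]),k+R0.apply([.028,.028,0]),k+R0.apply([.028,-.028,0])]).round(1),"meas slot",60+302/2.5,"edge",60+272/2.5,(180+160/2.5,180+346/2.5))
```

```text
0.013 -0.003 [[280.9 216. ]
 [280.5 201.5]]
0.013 0 [[280.9 210.1]
 [280.5 197.1]]
0.013 0.003 [[280.9 204.2]
 [280.5 192.7]]
0.008 -0.003 [[280.9 218.9]
 [280.5 203.3]]
0.008 0 [[280.9 212.9]
 [280.5 198.8]]
0.008 0.003 [[280.9 206.8]
 [280.5 194.3]]
0.018 -0.003 [[280.8 213.2]
 [280.5 199.7]]
0.018 0 [[280.9 207.5]
 [280.5 195.4]]
0.018 0.003 [[280.9 201.7]
 [280.5 191.1]]
meas (280.4, 213.6) tip (280.8, 201.2)
slot front/plate edge [[281.  181.5]
 [281.  169.7]
 [318.3 169.7]
 [243.7 169.6]] meas slot 180.8 edge 168.8 (244.0, 318.4)
```

Call:
step_arm:
  plan: "0 0.18 0 1.5 0 0 0; 0 0 0 1 0 0 0; 0 0 0 0.8 0 0 0; 0 0 0 0.8 0 0 0; 0 0 0 0.5 0 0 0; 0 0 0 0 0 0 0"

```text
clock: 6.3
tool_pos: [0.4996, 0.2052, 0.1768]
orientation: [179.9, -0.1, -99.2]
force: [0.4, 0.3, -0.4]
opening: 0.0098
```

Call:
step_arm:
  plan: "0 0 0 0.8 0 0 0; 0 0 0 0.8 0 0 0; 0 0 0 0.8 0 0 0; 0 0 0 0.8 0 0 0; 0 0 0 0.8 0 0 0; 0 0 0 0 0 0 0"

```text
clock: 6.8
tool_pos: [0.499, 0.2052, 0.1361]
orientation: [179.9, -0.1, -99.1]
force: [-0.2, -0.6, -0.8]
opening: 0.0098
```

Call:
step_arm:
  plan: "0 0 0 0.5 0 0 0; 0 0 0 0.3 0 0 0; 0 0 0 0.2 0 0 0; 0 0 0 0 0 0 0; 0 0 0 0 0 0 0"

```text
clock: 7.22
tool_pos: [0.5001, 0.2059, 0.1283]
orientation: [-180.0, 0.0, -99.1]
force: [1.4, 0.5, -1.1]
opening: 0.0101
```

Call:
step_arm:
  plan: "0 0 0 0.1 0 0 0; 0 0 0 0.1 0 0 0; 0 0 0 0.1 0 0 0; 0 0 0 0 0 0 0; 0 0 0 0 0 0 0"

```text
clock: 7.63
tool_pos: [0.5003, 0.206, 0.1277]
orientation: [-179.9, 0.1, -99.1]
force: [-8.5, -0.9, 19.4]
opening: 0.0102
```

Call:
step_arm:
  plan: "0 0 0 -0.15 0 0 0; 0 0 0.02 0 0 0 5; 0 0 0.02 0 0 0 5; 0 0 0.02 0 0 0 5; 0 0 0 0 0 0 0"

```text
clock: 8.05
tool_pos: [0.5001, 0.2063, 0.1279]
orientation: [-179.9, 0.1, -114.4]
force: [-0.8, -1.5, 5.9]
opening: 0.0098
```

Run:
```python
from h import *
o=obs();print(o["tool_pos"],o["orientation"],o["force"],o["moment"])
```

```text
[0.50013767 0.2063195  0.12786067] [-1.79921115e+02  8.91272587e-02 -1.14405558e+02] [-0.81848812 -1.51827539  5.87963558] [-0.38436386  0.1391811  -0.09346002]
```

Call:
step_arm:
  plan: "0 0 0.02 0 0 0 4; 0 0 0.02 0 0 0 4; 0 0 0 0 0 0 0"

```text
clock: 8.3
tool_pos: [0.4996, 0.2067, 0.128]
orientation: [-180.0, 0.1, -122.3]
force: [-3.3, 0.3, 9.3]
opening: 0.0096
```

Run:
```python
from h import *
o=obs();print(o["tool_pos"],o["orientation"],o["force"],o["moment"])
```

```text
[0.49959784 0.20671426 0.12804651] [-1.79953754e+02  1.11216304e-01 -1.22341715e+02] [-3.3048164   0.25876575  9.32347261] [ 0.04016391  0.98800083 -0.02864758]
```

Call:
step_arm:
  plan: "0 0 0.02 0 0 0 3; 0 0 0.02 0 0 0 3; 0 0 0.01 0 0 0 2; 0 0 0 0 0 0 0"

```text
clock: 8.63
tool_pos: [0.4993, 0.2071, 0.1284]
orientation: [-180.0, 0.1, -130.2]
force: [-5.5, -0.1, 12.2]
opening: 0.0099
```

Run:
```python
from h import *
o=obs();print(o["tool_pos"],o["orientation"],o["force"],o["moment"])
im=snapshot("wrist")
cv2.imwrite("pics/w4.png",im)
```

```text
[0.49931406 0.2071181  0.12844403] [-1.79957360e+02  1.37899151e-01 -1.30200096e+02] [-5.46385269 -0.0589263  12.24723169] [0.28145231 1.6770036  0.08754956]
```

View pics/w4.png

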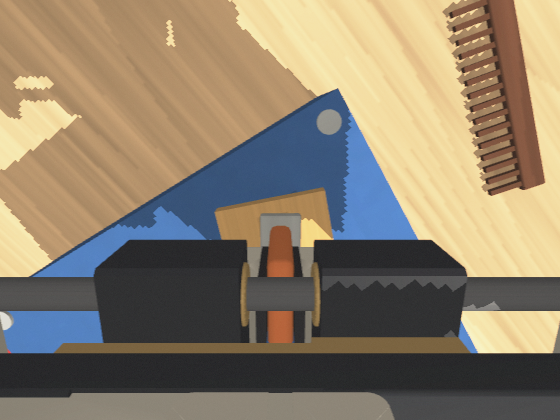

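Call:
step_arm:
  plan: "0 0 0.02 -0.05 0 0 3; 0 0 0.02 -0.05 0 0 3; 0 0 0 0 0 0 0"

```text
clock: 8.93
tool_pos: [0.4991, 0.2072, 0.1287]
orientation: [-180.0, 0.1, -136.2]
force: [0.3, 0.7, 6.9]
opening: 0.0097
```

Run:
```python
from h import *
o=obs();print(o["tool_pos"],o["orientation"],o["force"],o["moment"])
im=snapshot("wrist")
cv2.imwrite("pics/w5.png",im[60:300,150:450])
```

```text
[0.49909075 0.20719988 0.12870756] [-1.79968487e+02  1.23257849e-01 -1.36225586e+02] [0.34403304 0.68990942 6.93474837] [ 0.10100228  0.14685026 -0.00977608]
```

View pics/w5.png

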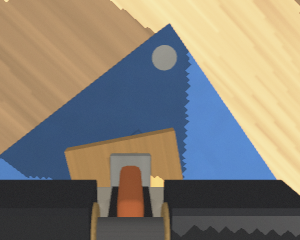

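Call:
step_arm:
  plan: "0 0 0.02 0 0 0 5; 0 0 0.02 0 0 0 5; 0 0 0.02 0 0 0 5; 0 0 0.02 0 0 0 5; 0 0 0.02 0 0 0 5; 0 0 0.02 0 0 0 5; 0 0 0.02 0 0 0 5; 0 0 0.02 0 0 0 5; 0 0 0 0 0 0 0"

```text
clock: 9.73
tool_pos: [0.499, 0.2076, 0.1288]
orientation: [-180.0, 0.1, -176.3]
force: [1.9, -4.1, 5.3]
opening: 0.0099
```

Run:
```python
from h import *
o=obs();print(o["tool_pos"],o["orientation"],o["force"],o["moment"],o["joint_pos"])
```

```text
[0.49898429 0.20760396 0.12877052] [-1.79955631e+02  1.34033905e-01 -1.76292528e+02] [ 1.91639621 -4.09991633  5.2827075 ] [-1.53168111 -1.20627416 -0.02713081] [  43.46623583   12.85610253  -24.12978242    0.15016348  -52.93954815
 -129.84923452]
```

Call:
step_arm:
  plan: "0 0 0.01 0 0 0 3; 0 0 0.01 0 0 0 3; 0 0 0.01 0 0 0 2; 0 0 0 0 0 0 0"

```text
clock: 10.07
tool_pos: [0.4989, 0.2076, 0.1288]
orientation: [-179.9, 0.1, 175.9]
force: [3.2, -4.9, 6.5]
opening: 0.0097
```

Run:
```python
from h import *
o=obs();print(o["tool_pos"],o["orientation"],o["force"],o["moment"],o["joint_pos"])
for n in("side","top","wrist"): cv2.imwrite(f"pics/{n}6.png",snapshot(n))
s=cv2.imread("pics/side6.png");cv2.imwrite("pics/side6z.png",cv2.resize(s[250:420,60:280],None,fx=3,fy=3))
```

```text
[0.49886714 0.2075784  0.12876521] [-1.79945714e+02  1.25991018e-01  1.75885733e+02] [ 3.22579054 -4.8908436   6.47336742] [-2.22128397 -1.43825904  0.02589311] [  43.48061021   12.86022686  -24.13003795    0.16240152  -52.96496585
 -137.69270151]
```

View pics/side6z.png

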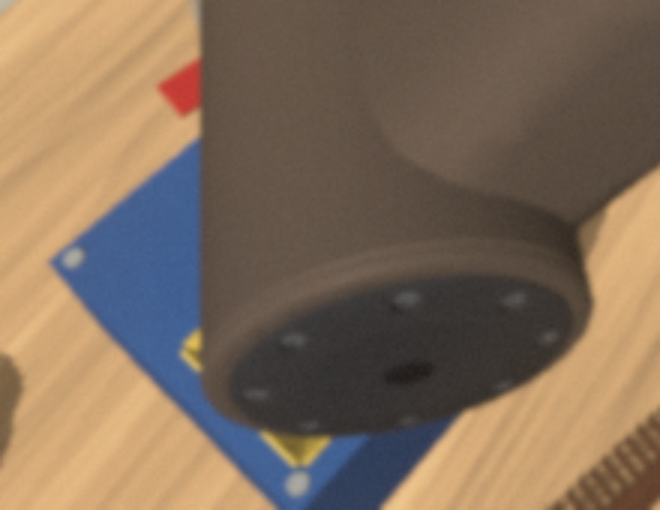

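View pics/wrist6.png

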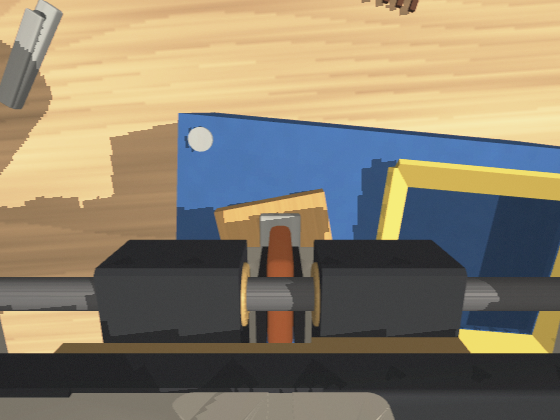

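Call:
step_arm:
  plan: "0 0 0 0 0 0 1.5; 0 0 0 0 0 0 1.5; 0 0 0 0 0 0 0; 0 0 0 0 0 0 0"

```text
clock: 10.55
tool_pos: [0.4989, 0.2075, 0.1288]
orientation: [-179.9, 0.1, 173.0]
force: [3.7, -5.4, 6.8]
opening: 0.0095
```

Run:
```python
from h import *
o=obs();print(o["tool_pos"],o["orientation"],o["force"],o["moment"])
```

```text
[0.49885214 0.20747653 0.12878931] [-1.79940624e+02  1.27805999e-01  1.73024643e+02] [ 3.74899537 -5.44826086  6.79475384] [-2.39361046 -1.3868626   0.30998734]
```

Call:
step_arm:
  plan: "4 0 0 0 0 0 0; 4 0 0 0 0 0 0; 4 0 0 0 0 0 0; 4 0 0 -2 0 0 0; 4 0 0 -3.5 0 0 0; 4 0 0 -4 0 0 0; 4 0 0 -4 0 0 0; 4 0 0 -2 0 0 0; 4 0 0 0 0 0 0"

```text
clock: 11.3
tool_pos: [0.4996, 0.2098, 0.2883]
orientation: [179.7, 0.4, 173.0]
force: [1.0, 0.6, -0.1]
opening: 0.0405
```

Run:
```python
from h import *
o=obs();print(o["tool_pos"],o["orientation"],o["force"],o["moment"])
c=calibration("wrist");im=snapshot("wrist");cv2.imwrite("pics/w7.png",im);np.save("c_w7.npy",c["camera_from_world"])
t=snapshot("top");cv2.imwrite("pics/t7.png",cv2.resize(t[150:290,90:400],None,fx=2.5,fy=2.5))
```

```text
[0.49957559 0.20977131 0.28828937] [179.66523412   0.37476281 172.95251439] [ 0.98570016  0.58370055 -0.1242725 ] [ 0.09941309 -0.27529482  0.03388662]
```

View pics/w7.png

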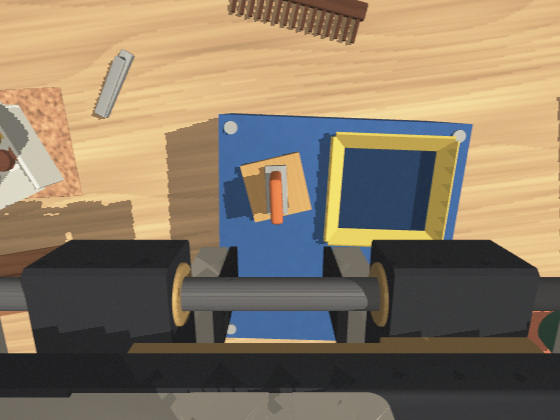

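View pics/t7.png

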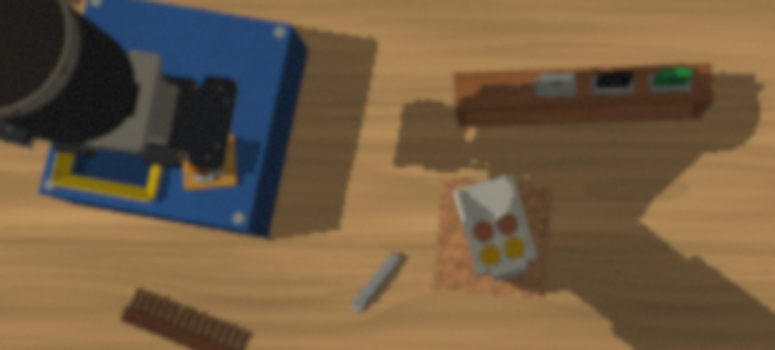

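```bash
cat > kin.py <<'E'
import numpy as np
D=[(20.59,.634,.19858,.64461,.22563),(5.561,-9.335,.48002,.25004,.3003),(12.518,1.550,.59488,-.15947,.31979),(19.831,-18.390,.5905,-.1070,.09986),(12.856,-24.13,.49898,.2076,.12877)]
A=[];b=[]
for q2,q3,x,y,z in D:
    q2,q3=np.radians([q2,q3]);f=q2-q3;rho=np.sqrt(x*x+y*y-.192**2)
    A+=[[1,np.sin(q2),np.cos(f),np.sin(f),0],[0,np.cos(q2),-np.sin(f),np.cos(f),1]];b+=[rho,z]
s,res,rk,sv=np.linalg.lstsq(np.array(A),np.array(b),rcond=None);print(s,res,sv, (A@s-b).round(4))
for q1,x,y in((89.386,.19858,.64461),(48.259,.48002,.25004),(3.127,.59488,-.15947),(8.369,.5905,-.107),(43.47,.49898,.2076)):
    print(np.sin(np.radians(q1)-np.arctan2(y,x))*np.hypot(x,y))
E
python3 kin.py
```

```text
[ 0.00128638  0.5986105   0.4618333   0.00252377 -0.17928064] [4.5112045e-07] [3.85586427 3.14689754 0.33249603 0.3115058  0.14750307] [ 0.0002  0.0002  0.0002 -0.0001 -0.0003 -0.0001  0.0002  0.0002 -0.0003
 -0.0003]
0.1916608818340079
0.19170491772481318
0.1916828822622759
0.19180653316028926
0.1926230816371209
```

Run:
```python
from h import *
plan([((.43,-.04,.30),(180,0,-73.6))],8.7,step=4,rot=7,settle=2)
```

```text
8.7 0.21 -1.5 -0.1 0 0 -6.7; 8.7 0.39 -1.47 -0.1 0 0 -6.7; 8.7 0.56 -1.41 -0.1 0 0 -6.6; 8.7 0.71 -1.34 -0.11 0 0 -6.7; 8.7 0.87 -1.24 -0.1 0 0 -6.7; 8.7 1 -1.14 -0.1 0 0 -6.7; 8.7 1.13 -1.01 -0.1 0 0.1 -6.6; 8.7 1.24 -0.87 -0.1 0 0 -6.7; 8.7 1.33 -0.73 -0.1 0 0 -6.7; 8.7 1.41 -0.56 -0.1 0 0 -6.7; 8.7 1.47 -0.39 -0.1 0 0 -6.6; 8.7 1.5 -0.23 -0.1 0 0 -6.7
8.7 1.51 -0.05 -0.09 0 0 -6.7; 8.7 1.51 0.13 -0.1 0 0 -6.7; 8.7 1.49 0.31 -0.1 0 0 -6.6; 8.7 1.44 0.47 -0.1 0 0 -6.7; 8.7 1.38 0.64 -0.1 0 0 -6.7; 8.7 0 0 0 0 0 0; 8.7 0 0 0 0 0 0
19 rows; end [ 0.43 -0.04  0.3 ] [ 1.7998e+02  4.0000e-02 -7.3590e+01]
```

Call:
step_arm:
  plan: "8.7 0.21 -1.5 -0.1 0 0 -6.7; 8.7 0.39 -1.47 -0.1 0 0 -6.7; 8.7 0.56 -1.41 -0.1 0 0 -6.6; 8.7 0.71 -1.34 -0.11 0 0 -6.7; 8.7 0.87 -1.24 -0.1 0 0 -6.7; 8.7 1 -1.14 -0.1 0 0 -6.7; 8.7 1.13 -1.01 -0.1 0 0 -6.6; 8.7 1.24 -0.87 -0.1 0 0 -6.7; 8.7 1.33 -0.73 -0.1 0 0 -6.7; 8.7 1.41 -0.56 -0.1 0 0 -6.7; 8.7 1.47 -0.39 -0.1 0 0 -6.6; 8.7 1.5 -0.23 -0.1 0 0 -6.7"

```text
clock: 12.4
tool_pos: [0.4488, 0.032, 0.2931]
orientation: [179.9, -0.1, -106.7]
force: [-0.2, 0.5, 0.1]
opening: 0.0868
```

Call:
step_arm:
  plan: "8.7 1.51 -0.05 -0.09 0 0 -6.7; 8.7 1.51 0.13 -0.1 0 0 -6.7; 8.7 1.49 0.31 -0.1 0 0 -6.6; 8.7 1.44 0.47 -0.1 0 0 -6.7; 8.7 1.38 0.64 -0.1 0 0 -6.7; 8.7 0 0 0 0 0 0; 8.7 0 0 0 0 0 0"

```text
clock: 12.98
tool_pos: [0.4294, -0.0408, 0.2985]
orientation: [179.9, 0.0, -73.8]
force: [1.1, 1.5, 0.7]
opening: 0.0869
```

Run:
```python
from h import *
o=obs();print(o["tool_pos"],o["orientation"],o["joint_pos"])
c=calibration("wrist");im=snapshot("wrist");cv2.imwrite("pics/w8.png",im);np.save("c_w8.npy",c["camera_from_world"])
```

```text
[ 0.42935188 -0.04078292  0.29850067] [ 1.79891002e+02  1.84874356e-02 -7.38275535e+01] [ 2.09523013e+01 -5.77143340e+00 -2.08647237e+01 -2.84740846e-02
 -7.50137898e+01 -4.77244855e+00]
```

View pics/w8.png

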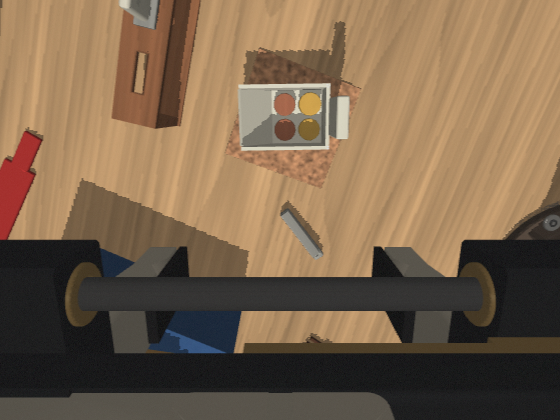

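Run:
```python
import cv2
im=cv2.imread("pics/w8.png");cv2.imwrite("pics/w8z.png",cv2.resize(im[70:165,225:365],None,fx=5.5,fy=5.5,interpolation=cv2.INTER_CUBIC))
```

```text
(no output)
```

View pics/w8z.png

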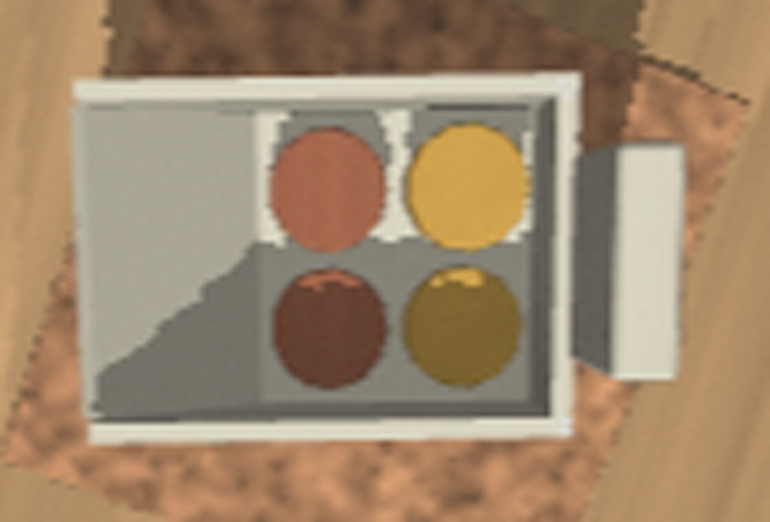

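Run:
```python
from h import *
c={"K":np.array(calibration("wrist")["K"]),"camera_from_world":np.load("c_w8.npy")}
f=lambda u,v,z:atz(c,(225+u/5.5-.4,70+v/5.5-.4),z)
P=np.array([f(618,144,.108),f(685,144,.108),f(680,381,.108),f(612,377,.108)]);print(P.round(4),P.mean(0))
a=P[2]+P[3]-P[0]-P[1];print(np.linalg.norm(a/2),np.degrees(np.arctan2(a[1],a[0])))
W=np.array([f(75,82,.051),f(582,73,.051),f(570,435,.051),f(90,440,.051)]);print(W.round(4))
for i,j in((1,0),(2,3),(1,2)): d=W[j]-W[i];print(np.linalg.norm(d),np.degrees(np.arctan2(d[1],d[0])))
# mat corners
print([f(u,v,.003).round(4) for u,v in((745,102),(8,462))])
o=obs();print(proj(c,[[.436,-.1,.003]]))
```

```text
[[ 0.4026 -0.1365  0.108 ]
 [ 0.3918 -0.1397  0.108 ]
 [ 0.3799 -0.1024  0.108 ]
 [ 0.3914 -0.0998  0.108 ]] [ 0.39142781 -0.11958565  0.108     ]
0.038790847499664494 107.42907087624668
[[ 0.4995 -0.1227  0.051 ]
 [ 0.4057 -0.1517  0.051 ]
 [ 0.3863 -0.085   0.051 ]
 [ 0.4794 -0.057   0.051 ]]
0.09814757513156451 17.163566099969646
0.097316558152706 16.768147650551704
0.06940891232566476 106.29474229562187
[array([ 0.3646, -0.161 ,  0.003 ]), array([ 0.4996, -0.0409,  0.003 ])]
[[288.22813348 121.46880138]]
```

Run:
```python
from h import *
plan([((.3915,-.1195,.16),(180,0,-73)),((.3915,-.1195,.064),None,2)],4,step=4,rot=7,settle=2)
```

```text
4 1.31 1.17 2.77 0 0 -0.2; 4 1.3 1.17 2.78 0 0 -0.1; 4 1.31 1.17 2.77 0.1 0 -0.2; 4 1.29 1.19 2.78 0 0 -0.2; 4 1.3 1.19 2.77 0 0 -0.1; 4 0 0 1.92 0 0 0; 4 0 0 1.92 0 0 0; 4 0 0 1.92 0 0 0; 4 0 0 1.92 0 0 0; 4 0 0 1.92 0 0 0; 4 0 0 0 0 0 0; 4 0 0 0 0 0 0
12 rows; end [ 0.3915 -0.1195  0.064 ] [-1.7999e+02  2.0000e-02 -7.3040e+01]
```

Call:
step_arm:
  plan: "4 1.31 1.17 2.77 0 0 -0.2; 4 1.3 1.17 2.78 0 0 -0.1; 4 1.31 1.17 2.77 0.1 0 -0.2; 4 1.29 1.19 2.78 0 0 -0.2; 4 1.3 1.19 2.77 0 0 -0.1; 4 0 0 1 0 0 0; 4 0 0 0 0 0 0"

```text
clock: 13.62
tool_pos: [0.39, -0.1199, 0.1479]
orientation: [179.8, 0.1, -73.0]
force: [-0.2, -1.0, 1.2]
opening: 0.0459
```

Run:
```python
from h import *
o=obs();print(o["tool_pos"],o["orientation"],o["joint_pos"])
c=calibration("wrist");im=snapshot("wrist");cv2.imwrite("pics/w9.png",im)
t=snapshot("top");cv2.imwrite("pics/t9.png",cv2.resize(t[150:290,250:400],None,fx=4,fy=4))
```

```text
[ 0.38999054 -0.11988881  0.14792724] [ 1.79758974e+02  8.21627978e-02 -7.30336036e+01] [ 10.89327993  -1.12235182 -37.3725635   -0.06947    -53.99817394
   6.11424631]
```

View pics/w9.png

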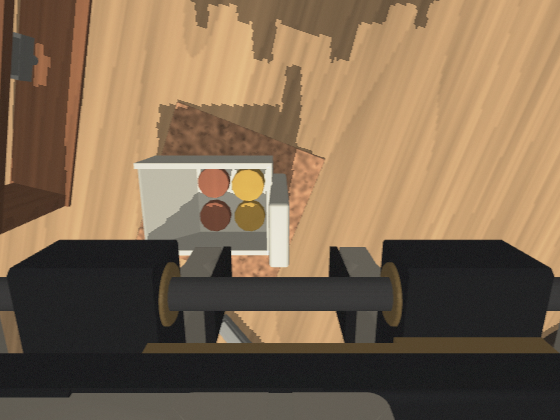

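Call:
step_arm:
  plan: "4 0 0 2 0 0 0; 4 0 0 2 0 0 0; 4 0 0 2 0 0 0; 4 0 0 1.4 0 0 0; 4 0 0 1 0 0 0; 4 0 0 0 0 0 0; 0 0 0 0 0 0 0; 0 0 0 0 0 0 0; 0 0 0 0 0 0 0; 0 0 0 0 0 0 0; 0 0 0 0 0 0 0; 0 0 0 0 0 0 0"

```text
clock: 14.72
tool_pos: [0.3923, -0.1198, 0.0674]
orientation: [-179.9, -0.0, -72.8]
force: [-3.6, 1.0, 7.3]
opening: 0.0116
```

Run:
```python
from h import *
o=obs();print(o["tool_pos"],o["orientation"],o["joint_pos"],o["force"],o["moment"],o["opening"])
im=snapshot("wrist");cv2.imwrite("pics/w10.png",im)
```

```text
[ 0.39226214 -0.11976996  0.06741287] [-1.79911813e+02 -5.87114352e-03 -7.28262962e+01] [ 1.08985412e+01  5.74107913e+00 -4.36433669e+01 -5.85283733e-03
 -4.05272533e+01  6.27961294e+00] [-3.644206    0.96555879  7.27918106] [ 0.3480774   1.2342138  -0.05355463] 0.011621908803627299
```

View pics/w10.png

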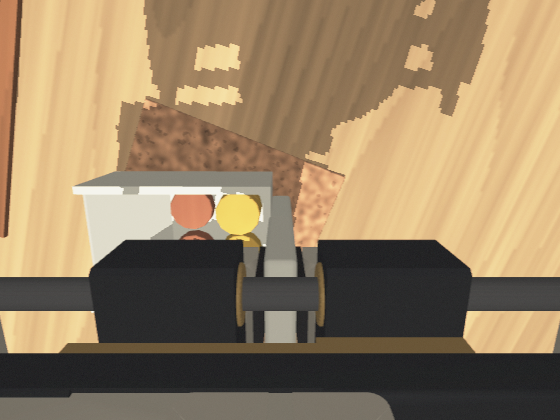

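Call:
step_arm:
  plan: "0 0 0 -0.5 0 0 0; 0 0 0 -1 0 0 0; 0 0 0 -2 0 0 0; 0 0 0 -2.5 0 0 0; 0 0 0 -2.5 0 0 0; 0 0 0 -2.5 0 0 0; 0 0 0 -2.5 0 0 0; 0 0 0 -2.5 0 0 0; 0 0 0 -2.5 0 0 0; 0 0 0 -1.5 0 0 0; 0 0 0 -1 0 0 0; 0 0 0 0 0 0 0"

```text
clock: 15.77
tool_pos: [0.3929, -0.1198, 0.2789]
orientation: [-179.7, -0.0, -72.8]
force: [1.1, 0.5, -1.4]
opening: 0.0116
```

Run:
```python
from h import *
o=obs();print(o["tool_pos"],o["orientation"],o["joint_pos"],o["force"],o["moment"],o["opening"])
cv2.imwrite("pics/s11.png",snapshot("side"))
plan([((.45,.20,.30),(165,0,-50),3)],0,settle=0,rot=3.5)
```

```text
[ 0.39291527 -0.11978288  0.2788901 ] [-1.79701192e+02 -4.21808577e-02 -7.28214526e+01] [ 1.08905919e+01 -7.77480504e+00 -2.50892707e+01  9.65221404e-03
 -7.23839040e+01  6.28516856e+00] [ 1.08431797  0.52953425 -1.42021889] [ 0.10106248 -0.0151468  -0.00410069] 0.011645059243719589
0 -2.62 -1.36 -0.2 -1.4 0.3 -2.1; 0 -2.57 -1.45 -0.25 -1.3 0.2 -2; 0 -2.52 -1.53 -0.3 -1.4 0.3 -2.1; 0 -2.45 -1.62 -0.34 -1.3 0.3 -2.1; 0 -2.4 -1.69 -0.39 -1.4 0.2 -2; 0 -2.33 -1.77 -0.45 -1.4 0.3 -2.1; 0 -2.26 -1.84 -0.5 -1.3 0.3 -2; 0 -2.19 -1.91 -0.56 -1.4 0.3 -2.1; 0 -2.12 -1.97 -0.61 -1.4 0.2 -2.1; 0 -2.05 -2.03 -0.67 -1.3 0.3 -2; 0 -1.97 -2.09 -0.73 -1.4 0.3 -2.1
11 rows; end [0.45 0.2  0.3 ] [ 1.6498e+02 -4.0000e-02 -4.9990e+01]
```

View pics/s11.png

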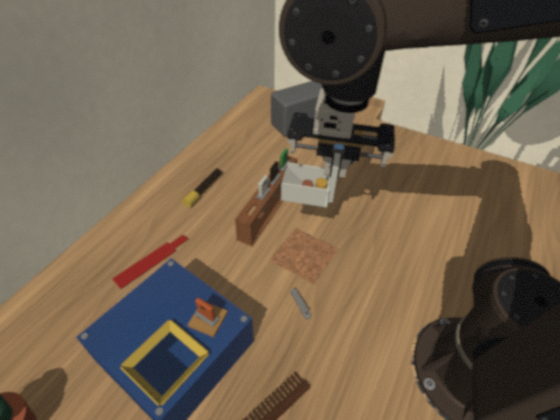

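Call:
step_arm:
  plan: "0 -2.62 -1.36 -0.2 -1.4 0.3 -2.1; 0 -2.57 -1.45 -0.25 -1.3 0.2 -2; 0 -2.52 -1.53 -0.3 -1.4 0.3 -2.1; 0 -2.45 -1.62 -0.34 -1.3 0.3 -2.1; 0 -2.4 -1.69 -0.39 -1.4 0.2 -2; 0 -2.33 -1.77 -0.45 -1.4 0.3 -2.1; 0 -2.26 -1.84 -0.5 -1.3 0.3 -2; 0 -2.19 -1.91 -0.56 -1.4 0.3 -2.1; 0 -2.12 -1.97 -0.61 -1.4 0.2 -2.1; 0 -2.05 -2.03 -0.67 -1.3 0.3 -2; 0 -1.97 -2.09 -0.73 -1.4 0.3 -2.1; 0 0 0 0 0 0 0"

```text
clock: 16.82
tool_pos: [0.4505, 0.2043, 0.2961]
orientation: [164.6, 0.0, -49.7]
force: [0.6, -0.1, -2.2]
opening: 0.0118
```

Run:
```python
from h import *
o=obs();print(o["tool_pos"],o["orientation"],o["joint_pos"],o["force"],o["moment"],o["opening"])
a,L1,L2,e,hd=[0.00128638,0.5986105,0.4618333,0.00252377,-0.17928064]
q=np.radians(o["joint_pos"]);f=q[1]-q[2];t=q[1]-q[2]-q[4]
rw=a+L1*np.sin(q[1])+L2*np.cos(f)+e*np.sin(f); zw=L1*np.cos(q[1])-L2*np.sin(f)+e*np.cos(f)+hd # + d
tp=o["tool_pos"];rho=np.sqrt(tp[0]**2+tp[1]**2-.192**2)
tz=R.from_euler("xyz",o["orientation"],degrees=True).apply([0,0,1])
# z = zw + d + d*tz_z
print("d from z",(tp[2]-zw)/(1+tz[2]), "d from rho (approx)",(rho-rw)/np.cos(t), np.degrees(t))
```

```text
[0.45048299 0.20427373 0.29610576] [ 1.64605593e+02  2.64624850e-02 -4.97154515e+01] [ 45.94068891  10.97551784  -4.5249367   -1.52462907 -89.82017202
  -5.44270486] [ 0.57196757 -0.06474979 -2.22032983] [ 0.76536829 -0.99764656  0.02986995] 0.011750475444315968
d from z 0.24294141458046958 d from rho (approx) 0.3978357551386143 105.32062656310075
```

Run:
```python
from h import *
c=calibration("top");s=calibration("side")
for z in(0,.05,.1,.15):print(z,"pot",atz(c,(82,145),z).round(3),"cactus",atz(c,(70,137),z).round(3),"wood box",atz(c,(47,165),z).round(3), "side pot",atz(s,(10,395),z).round(3))
im=cv2.imread("pics/top0.png");cv2.imwrite("pics/potz.png",cv2.resize(im[100:250,0:150],None,fx=4,fy=4))
```

```text
0 pot [0.731 0.535 0.   ] cactus [0.757 0.575 0.   ] wood box [0.666 0.637 0.   ] side pot [0.783 0.486 0.   ]
0.05 pot [0.715 0.51  0.05 ] cactus [0.739 0.548 0.05 ] wood box [0.653 0.608 0.05 ] side pot [0.747 0.485 0.05 ]
0.1 pot [0.699 0.484 0.1  ] cactus [0.722 0.521 0.1  ] wood box [0.639 0.578 0.1  ] side pot [0.712 0.484 0.1  ]
0.15 pot [0.682 0.458 0.15 ] cactus [0.705 0.494 0.15 ] wood box [0.625 0.548 0.15 ] side pot [0.676 0.483 0.15 ]
```

View pics/potz.png

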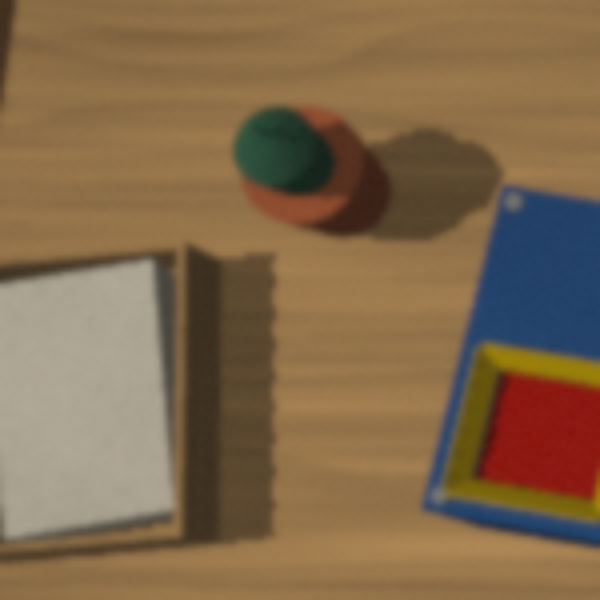

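```bash
cat > pour.py <<'E'
from h import *
M=np.array([.5158,.3121])
def pose(th,zl,back=.015,d=49.5,M=M):
    t=np.radians(th);dv=np.array([np.cos(np.radians(d)),np.sin(np.radians(d))])
    L=M-back*dv
    h=-.104*np.cos(t)+.043*np.sin(t);z=.104*np.sin(t)+.043*np.cos(t)
    rpy=(180-th,0,d-90)
    tz=R.from_euler("xyz",rpy,degrees=True).apply([0,0,1])
    return np.r_[L+h*dv,zl+z]+.0156*tz, rpy
E
python3 - <<'E'
from pour import *
plan([pose(20,.20)+(3,),pose(33,.175),pose(46,.15)],0,rot=4,settle=2)
E
```

```text
0 -0.78 -0.87 0.96 -1.5 0.9 -2.9; 0 -0.75 -0.94 0.93 -1.6 1 -2.9; 0 -0.72 -0.99 0.89 -1.5 0.9 -3; 0 0 -0.44 0.02 -3.2 0 0; 0 0 -0.43 0 -3.3 0 0; 0 0 -0.44 -0.03 -3.2 0 0; 0 0 -0.43 -0.06 -3.3 0 0; 0 0 -0.56 -0.04 -3.2 0 0; 0 0 -0.56 -0.08 -3.3 0 0; 0 0 -0.55 -0.1 -3.2 0 0; 0 0 -0.55 -0.14 -3.3 0 0; 0 0 0 0 0 0 0
0 0 0 0 0 0 0
13 rows; end [0.472  0.2608 0.2438] [ 1.340e+02  4.000e-02 -4.048e+01]
```

```bash
sed -i 's/^M=.*/M=np.array([.5136,.3142])/; s/back=.015,d=49.5/back=.012,d=46/' pour.py
python3 - <<'E'
from pour import *
plan([pose(20,.20)+(3,),pose(33,.18),pose(46,.16)],0,rot=4,settle=2)
E
```

```text
0 -1.65 -1.4 1.42 -2.3 0.9 -2.7; 0 -1.61 -1.52 1.34 -2.3 0.9 -2.7; 0 0 -0.39 -0.1 -3.3 0 0; 0 0 -0.39 -0.12 -3.2 0 0; 0 0 -0.38 -0.14 -3.3 0 0; 0 0 -0.37 -0.16 -3.2 0 0; 0 0 -0.49 -0.15 -3.3 0 0; 0 0 -0.49 -0.18 -3.2 0 0; 0 0 -0.47 -0.2 -3.3 0 0; 0 0 -0.46 -0.23 -3.2 0 -0.1; 0 0 0 0 0 0 0; 0 0 0 0 0 0 0
12 rows; end [0.4688 0.2678 0.2538] [ 1.340e+02  2.000e-02 -4.395e+01]
```

Call:
step_arm:
  plan: "0 -0.82 -0.7 0.71 -1.2 0.5 -1.3; 0 -0.82 -0.7 0.71 -1.2 0.5 -1.4; 0 -0.82 -0.7 0.67 -1.1 0.4 -1.3; 0 -0.8 -0.76 0.67 -1.1 0.4 -1.4; 0 0 -0.39 -0.1 -3.3 0 0; 0 0 -0.39 -0.12 -3.2 0 0; 0 0 -0.38 -0.14 -3.3 0 0; 0 0 -0.37 -0.16 -3.2 0 0; 0 0 -0.49 -0.15 -3.3 0 0; 0 0 -0.49 -0.18 -3.2 0 0; 0 0 -0.47 -0.2 -3.3 0 0; 0 0 0 0 0 0 0"

```text
clock: 17.82
tool_pos: [0.4639, 0.26, 0.2542]
orientation: [136.9, -0.1, -44.3]
force: [-1.2, -0.2, -4.9]
opening: 0.0119
```

Run:
```python
from pour import *
o=obs();print(o["tool_pos"],o["orientation"],o["joint_pos"],o["force"],o["moment"],o["opening"])
cv2.imwrite("pics/s12.png",snapshot("side"));cv2.imwrite("pics/t12.png",snapshot("top"));cv2.imwrite("pics/w12.png",snapshot("wrist"))
plan([pose(46,.16),pose(58,.14),pose(70,.125)],0,rot=3,settle=3)
```

```text
[0.46388534 0.260029   0.25424719] [ 1.36878128e+02 -6.56356258e-02 -4.42518481e+01] [  48.83451763   33.12497413   12.21080572   -2.22565024 -112.15301054
   -3.1381705 ] [-1.23297305 -0.15930324 -4.87006516] [ 2.25107623 -2.02006585 -0.00660353] 0.011858892661083418
0 -0.12 -0.47 -0.17 -1.7 0.1 -0.1; 0 -0.13 -0.47 -0.19 -1.7 0 -0.2; 0 0 -0.45 -0.14 -2.4 0 0; 0 0 -0.44 -0.16 -2.4 0 0; 0 0 -0.43 -0.18 -2.4 0 0; 0 0 -0.43 -0.2 -2.4 0 0; 0 0.01 -0.41 -0.22 -2.4 0 0; 0 0 -0.41 -0.26 -2.4 0 0; 0 0 -0.41 -0.28 -2.4 0 0; 0 0 -0.39 -0.29 -2.4 0 0; 0 0 -0.38 -0.31 -2.4 0 0; 0 0 -0.36 -0.33 -2.4 0 0
0 0 0 0 0 0 0; 0 0 0 0 0 0 0; 0 0 0 0 0 0 0
15 rows; end [0.4985 0.2985 0.2321] [ 1.1004e+02  3.0000e-02 -4.3980e+01]
```

View pics/s12.png

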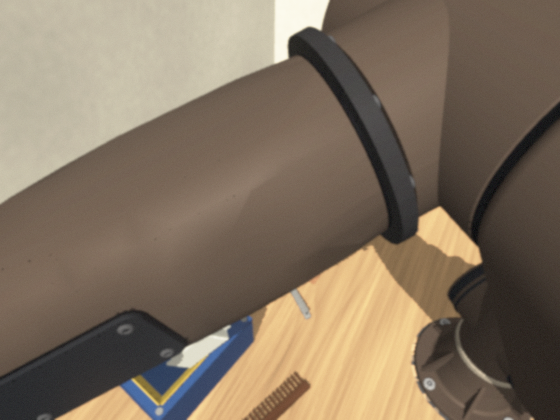

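View pics/w12.png

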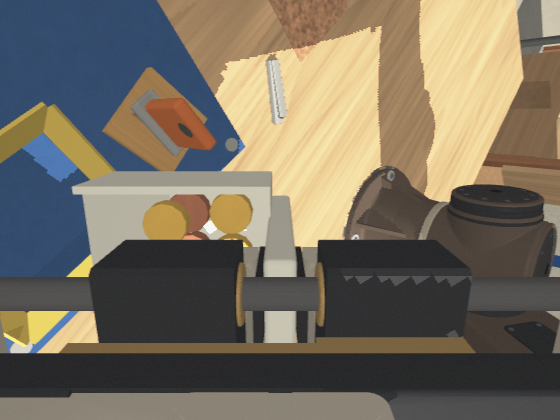

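View pics/t12.png

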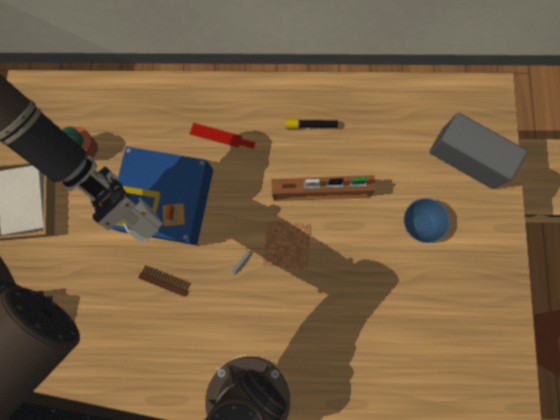

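Call:
step_arm:
  plan: "0 -0.12 -0.47 -0.17 -1.7 0 0; 0 -0.13 -0.47 -0.19 -1.7 0 -0.2; 0 0 -0.45 -0.14 -2.4 0 0; 0 0 -0.44 -0.16 -2.4 0 0; 0 0 -0.43 -0.18 -2.4 0 0; 0 0 -0.43 -0.2 -2.4 0 0; 0 0 -0.41 -0.22 -2.4 0 0; 0 0 -0.41 -0.26 -2.4 0 0; 0 0 -0.41 -0.28 -2.4 0 0; 0 0 -0.39 -0.29 -2.4 0 0; 0 0 0 0 0 0 0"

```text
clock: 18.88
tool_pos: [0.4924, 0.292, 0.2367]
orientation: [114.6, -0.0, -44.1]
force: [0.3, 0.5, -0.6]
opening: 0.0118
```

Run:
```python
from pour import *
o=obs();print(o["tool_pos"],o["orientation"],o["joint_pos"],o["force"],o["moment"],o["opening"])
cv2.imwrite("pics/t13.png",snapshot("top")[120:270,50:250]);cv2.imwrite("pics/w13.png",snapshot("wrist"))
t=R.from_euler("xyz",o["orientation"],degrees=True)
print("lip now",o["tool_pos"]+t.apply([0,-.104,.043-.0156]))
plan([pose(66,.125),pose(76,.122)],0,rot=3,settle=6)
```

```text
[0.49241389 0.29197546 0.23668008] [ 1.14635465e+02 -2.59150126e-03 -4.41152226e+01] [  48.53138657   50.46626451   27.97584423   -3.27811387 -132.80417909
   -3.33499553] [ 0.30977108  0.5050915  -0.62888679] [ 2.36306673 -2.53859137  0.16237315] 0.011804221752429686
lip now [0.50525746 0.30521507 0.13072482]
0 -0.02 -0.62 0.14 -1 0.1 0; 0 0 -0.23 -0.41 -2.5 0 0; 0 0 -0.21 -0.42 -2.5 0 0; 0 0 -0.19 -0.43 -2.5 0 0; 0 0 -0.17 -0.44 -2.5 0 0; 0 0 0 0 0 0 0; 0 0 0 0 0 0 0; 0 0 0 0 0 0 0; 0 0 0 0 0 0 0; 0 0 0 0 0 0 0; 0 0 0 0 0 0 0
11 rows; end [0.5062 0.3066 0.2295] [ 1.0398e+02 -1.0000e-02 -4.4050e+01]
```

View pics/w13.png

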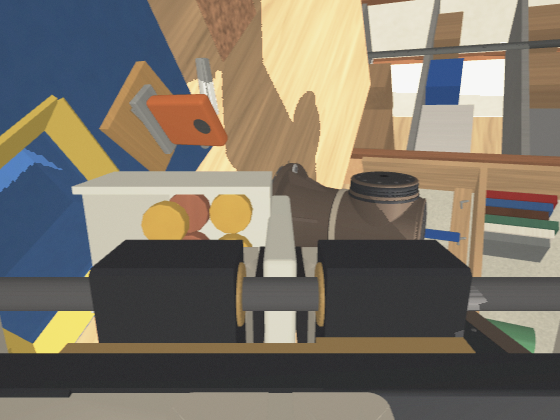

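Call:
step_arm:
  plan: "0 0 -0.62 0.14 -1 0 0; 0 0 -0.23 -0.41 -2.5 0 0; 0 0 -0.21 -0.42 -2.5 0 0; 0 0 -0.19 -0.43 -2.5 0 0; 0 0 -0.17 -0.44 -2.5 0 0; 0 0 0 0 0 0 0; 0 0 0 0 0 0 0; 0 0 0 0 0 0 0; 0 0 0 0 0 0 0"

```text
clock: 19.73
tool_pos: [0.5066, 0.3065, 0.2322]
orientation: [104.1, -0.0, -44.1]
force: [4.1, 5.6, 5.1]
opening: 0.0119
```

Run:
```python
from pour import *
o=obs();print(o["tool_pos"],o["orientation"],o["joint_pos"],o["force"],o["moment"],o["opening"])
cv2.imwrite("pics/w14.png",snapshot("wrist"))
```

```text
[0.50664808 0.30653054 0.23223489] [ 1.04078811e+02 -3.87064442e-02 -4.40757725e+01] [  48.41242224   58.01831113   35.04132543   -3.98416155 -142.86484973
   -3.82126095] [4.12404359 5.56744799 5.13604185] [ 1.73448523 -1.50597657 -0.27728773] 0.011907485497412685
```

View pics/w14.png

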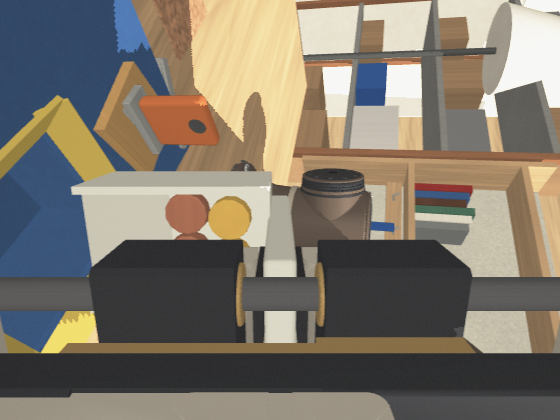

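Run:
```python
from pour import *
plan([pose(77,.13,back=.008)+(1,),pose(84,.13,back=.008)],0,rot=2,settle=6)
```

```text
0 -0.03 0.37 -0.68 -1.1 0.1 -0.1; 0 0 -0.1 -0.31 -1.7 0 0; 0 0 -0.1 -0.32 -1.8 0 0; 0 0 -0.08 -0.31 -1.7 0 0; 0 0 -0.07 -0.32 -1.8 0 0; 0 0 0 0 0 0 0; 0 0 0 0 0 0 0; 0 0 0 0 0 0 0; 0 0 0 0 0 0 0; 0 0 0 0 0 0 0; 0 0 0 0 0 0 0
11 rows; end [0.5194 0.3202 0.2363] [ 9.599e+01  4.000e-02 -4.396e+01]
```

Call:
step_arm:
  plan: "0 0 0.37 -0.68 -1.1 0 0; 0 0 -0.1 -0.31 -1.7 0 0; 0 0 -0.1 -0.32 -1.8 0 0; 0 0 -0.08 -0.31 -1.7 0 0; 0 0 -0.07 -0.32 -1.8 0 0; 0 0 0 0 0 0 0; 0 0 0 0 0 0 0; 0 0 0 0 0 0 0; 0 0 0 0 0 0 0"

```text
clock: 20.53
tool_pos: [0.5195, 0.3197, 0.2347]
orientation: [95.9, 0.0, -44.2]
force: [0.0, -1.0, -1.4]
opening: 0.0117
```

Run:
```python
from pour import *
o=obs();print(o["tool_pos"],o["orientation"],o["joint_pos"],o["force"],o["moment"],o["opening"])
cv2.imwrite("pics/w15.png",snapshot("wrist"));cv2.imwrite("pics/t15.png",cv2.resize(snapshot("top")[120:270,50:250],None,fx=3,fy=3))
```

```text
[0.51946323 0.31965662 0.23468297] [ 9.59496085e+01  2.03446937e-02 -4.41508914e+01] [  48.28513307   63.484189     40.92403393   -5.06947059 -151.39058448
   -4.68559049] [ 0.0116578  -0.96911382 -1.40664621] [ 2.87679633 -2.77013201  0.03087637] 0.011653844065915523
```

View pics/w15.png

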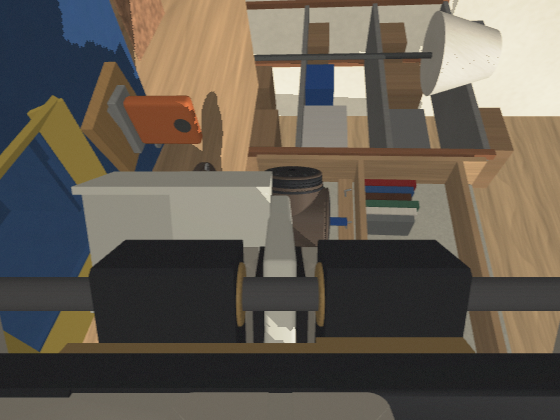

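View pics/t15.png

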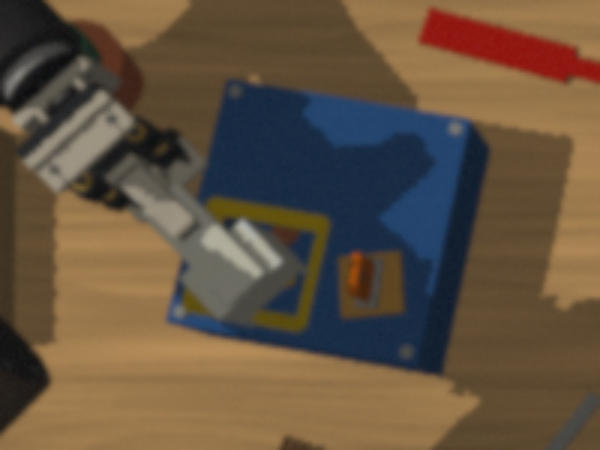

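Run:
```python
from pour import *
plan([pose(84,.135,back=.008)]+[pose(t,z,back=.008) for t,z in((70,.14),(56,.16),(42,.18),(28,.20),(14,.22),(0,.24))],0,rot=5,settle=1)
```

```text
0 -0.04 0.66 -0.11 0.1 0.2 0; 0 0 0.29 0.85 4.7 0 0; 0 0 0.35 0.82 4.6 0 0; 0 0 0.42 0.79 4.7 0 0; 0 0 0.74 0.64 4.7 0 0; 0 0 0.8 0.57 4.6 0 0; 0 -0.01 0.84 0.51 4.7 0 0; 0 0 0.67 0.49 4.7 0 0; 0 0 0.71 0.44 4.6 0 0; 0 0 0.74 0.38 4.7 0 0; 0 0 0.56 0.37 4.7 0 0; 0 0 0.6 0.32 4.6 0 0
0 0 0.61 0.28 4.7 0 0; 0 0 0.43 0.28 4.7 0 0; 0 0 0.45 0.24 4.6 0 0; 0 0 0.48 0.2 4.7 0 0; 0 0 0.28 0.22 4.7 0 0; 0 0 0.29 0.2 4.6 0 0; 0 0 0.31 0.17 4.7 0 0; 0 0 0 0 0 0 0
20 rows; end [0.4358 0.2336 0.2674] [-179.99    0.    -43.95]
```

Call:
step_arm:
  plan: "0 0 0.66 -0.11 0 0 0; 0 0 0 0 3 0 0; 0 0 0 0 -3 0 0; 0 0 0 0 0 0 0; 0 0 0.29 0.85 4.7 0 0; 0 0 0.35 0.82 4.6 0 0; 0 0 0.42 0.79 4.7 0 0; 0 0 0.74 0.64 4.7 0 0; 0 0 0.8 0.57 4.6 0 0; 0 0 0.84 0.51 4.7 0 0; 0 0 0.67 0.49 4.7 0 0; 0 0 0.71 0.44 4.6 0 0"

```text
clock: 21.63
tool_pos: [0.4727, 0.2715, 0.2671]
orientation: [133.4, 0.0, -44.1]
force: [0.0, 0.7, -1.3]
opening: 0.0119
```

Call:
step_arm:
  plan: "0 0 0.74 0.38 4.7 0 0; 0 0 0.56 0.37 4.7 0 0; 0 0 0.6 0.32 4.6 0 0; 0 0 0.61 0.28 4.7 0 0; 0 0 0.43 0.28 4.7 0 0; 0 0 0.45 0.24 4.6 0 0; 0 0 0.48 0.2 4.7 0 0; 0 0 0.28 0.22 4.7 0 0; 0 0 0.29 0.2 4.6 0 0; 0 0 0.31 0.17 4.7 0 0; 0 0 0 0 0 0 0"

```text
clock: 22.55
tool_pos: [0.4338, 0.2313, 0.2682]
orientation: [-179.8, 0.1, -44.2]
force: [-1.5, -0.9, -2.0]
opening: 0.0118
```

Run:
```python
from pour import *
o=obs();print(o["tool_pos"],o["orientation"],o["joint_pos"],o["force"],o["moment"],o["opening"])
cv2.imwrite("pics/t16.png",cv2.resize(snapshot("top")[120:290,50:250],None,fx=3,fy=3,interpolation=cv2.INTER_CUBIC))
c=calibration("top");print(np.r_[proj(c,[[.5158,.3121,.09]])])
plan([((.40,.13,.30),(180,0,-60)),((.3925,-.118,.25),(180,0,-72.8))],0,step=3.7,settle=1)
```

```text
[0.43377091 0.2313448  0.26815164] [-1.79828056e+02  8.91587593e-02 -4.41858439e+01] [ 50.97503147   1.37239462 -18.00157241  -0.07781778 -70.44678229
  -5.13507962] [-1.45219509 -0.89757433 -1.98892884] [-0.27749875  0.37914742  0.00401239] 0.011751951800194636
[[138.33595532 209.6970475 ]]
0 1.16 2.43 -0.79 0 0 4; 0 1.32 2.34 -0.8 0 0 3.9; 0 1.48 2.25 -0.79 0 0 4; 0 1.64 2.14 -0.79 0 0 3.9; 0 3.01 1.87 0.71 0 0 1.8; 0 3.07 1.77 0.72 0 0 1.9; 0 3.13 1.66 0.71 0 0 1.8; 0 3.18 1.57 0.71 0 0 1.8; 0 3.22 1.47 0.72 0 0 1.9; 0 3.28 1.36 0.71 0 0 1.8; 0 3.31 1.25 0.71 0.1 0 1.8; 0 0 0 0 0 0 0
12 rows; end [ 0.3925 -0.118   0.25  ] [-1.7996e+02  3.0000e-02 -7.2760e+01]
```

View pics/t16.png

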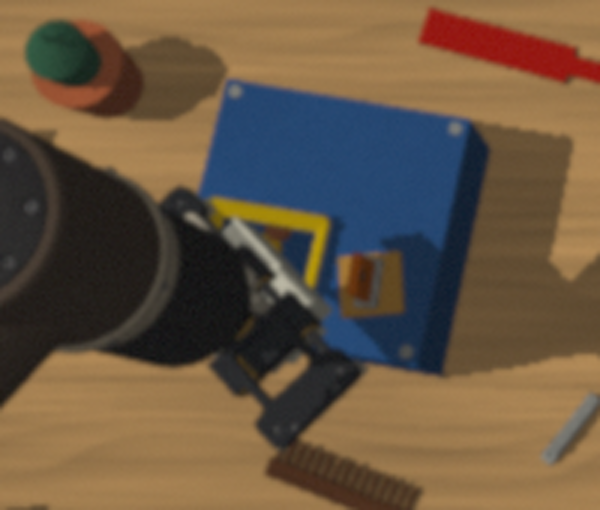

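Call:
step_arm:
  plan: "0 1.16 2.43 -0.79 0 0 4; 0 1.32 2.34 -0.8 0 0 3.9; 0 1.48 2.25 -0.79 0 0 4; 0 1.64 2.14 -0.79 0 0 3.9; 0 3.01 1.87 0.71 0 0 1.8; 0 3.07 1.77 0.72 0 0 1.9; 0 3.13 1.66 0.71 0 0 1.8; 0 3.18 1.57 0.71 0 0 1.8; 0 3.22 1.47 0.72 0 0 1.9; 0 3.28 1.36 0.71 0 0 1.8; 0 3.31 1.25 0.71 0 0 1.8; 0 0 0 0 0 0 0"

```text
clock: 23.6
tool_pos: [0.3924, -0.1208, 0.2482]
orientation: [179.5, -0.1, -73.2]
force: [0.1, -0.9, -1.7]
opening: 0.0118
```

Run:
```python
from pour import *
o=obs();print(o["tool_pos"],o["orientation"],o["opening"])
t=snapshot("top");cv2.imwrite("pics/t17.png",cv2.resize(t[130:290,100:330],None,fx=3.4,fy=3.4,interpolation=cv2.INTER_CUBIC))
t=snapshot("side");cv2.imwrite("pics/s17.png",t)
```

```text
[ 0.39240094 -0.12082493  0.24821106] [ 1.79513395e+02 -6.53909330e-02 -7.31570979e+01] 0.01182833720032494
```

View pics/t17.png

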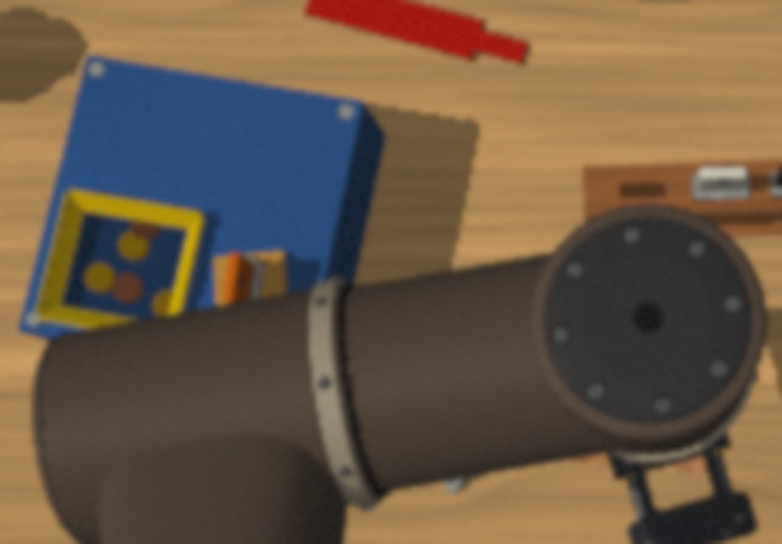

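View pics/s17.png

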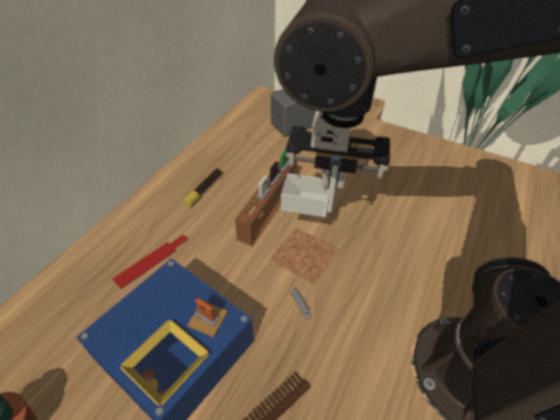

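Call:
step_arm:
  plan: "0 -0.5 0 3 0 0 0; 0 0 0 3 0 0 0; 0 0 0 3 0 0 0; 0 0 0 3 0 0 0; 0 0 0 2.5 0 0 0; 0 0 0 1.5 0 0 0; 0 0 0 0.8 0 0 0; 0 0 0 0.5 0 0 0; 0 0 0 0.5 0 0 0; 0 0 0 0 0 0 0; 0 0 0 0 0 0 0"

```text
clock: 24.62
tool_pos: [0.3926, -0.1117, 0.0722]
orientation: [179.8, -0.1, -72.7]
force: [0.6, -1.6, -1.9]
opening: 0.0118
```

Call:
step_arm:
  plan: "0 0 0 0.2 0 0 0; 0 0 0 0.2 0 0 0; 0 0 0 0.1 0 0 0; 0 0 0 0 0 0 0; 0 0 0 0 0 0 0"

```text
clock: 25.03
tool_pos: [0.3925, -0.1121, 0.0674]
orientation: [179.9, -0.1, -72.7]
force: [-2.9, -1.2, 7.4]
opening: 0.012
```

Call:
step_arm:
  plan: "1.8 0 0 0 0 0 0; 2.5 0 0 0 0 0 0; 3.2 0 0 0 0 0 0; 4 0 0 0 0 0 0; 4 0 0 -1 0 0 0; 4 0 0 -2 0 0 0; 4 0 0 -3 0 0 0; 4 0 0 -4 0 0 0; 4 0 0 -4 0 0 0; 4 0 0 -4 0 0 0; 4 -3 0 -4 0 0 0; 4 0 0 0 0 0 0"

```text
clock: 26.03
tool_pos: [0.3877, -0.0863, 0.2868]
orientation: [-179.6, -0.2, -72.7]
force: [1.1, -0.5, -0.1]
opening: 0.04
```

Run:
```python
from pour import *
o=obs();print(o["tool_pos"],o["orientation"],o["opening"],o["joint_pos"])
cv2.imwrite("pics/w18.png",snapshot("wrist"))
plan([((.4990,.2076,.29),(180,0,-187))],4,step=4,rot=7,settle=2)
```

```text
[ 0.38769578 -0.08627936  0.28678355] [-179.57142463   -0.19696668  -72.74634139] 0.04001072479369335 [ 16.53713753  -9.72533213 -25.69960199   0.19971715 -73.59481705
   0.66157239]
4 -1.45 -1.15 -0.04 0 0 6.7; 4 -1.58 -0.96 -0.03 0 0 6.8; 4 -1.68 -0.78 -0.04 0 0 6.7; 4 -1.76 -0.57 -0.04 -0.1 0 6.7; 4 -1.82 -0.36 -0.03 0 0.1 6.7; 4 -1.85 -0.15 -0.04 0 0 6.8; 4 -1.85 0.07 -0.04 0 0 6.7; 4 -1.83 0.28 -0.04 0 0 6.7; 4 -1.78 0.5 -0.04 0 0 6.7; 4 -1.71 0.7 -0.04 -0.1 0 6.8; 4 -1.62 0.9 -0.04 0 0 6.7; 4 -1.5 1.09 -0.04 0 0 6.7
4 -1.37 1.25 -0.04 0 0 6.7; 4 -1.21 1.4 -0.04 0 0 6.8; 4 -1.03 1.53 -0.04 0 0.1 6.7; 4 -0.85 1.65 -0.04 -0.1 0 6.7; 4 -0.65 1.73 -0.04 0 0 6.7; 4 0 0 0 0 0 0; 4 0 0 0 0 0 0
19 rows; end [0.499  0.2076 0.29  ] [ 1.7997e+02 -3.0000e-02  1.7303e+02]
```

View pics/w18.png

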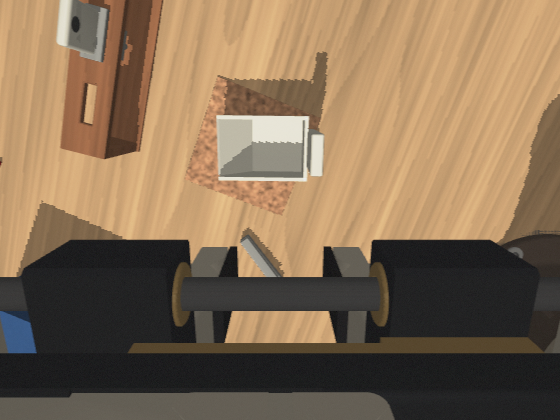

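Call:
step_arm:
  plan: "4 -1.45 -1.15 -0.04 0 0 6.7; 4 -1.58 -0.96 -0.03 0 0 6.8; 4 -1.68 -0.78 -0.04 0 0 6.7; 4 -1.76 -0.57 -0.04 -0.1 0 6.7; 4 -1.82 -0.36 -0.03 0 0 6.7; 4 -1.85 -0.15 -0.04 0 0 6.8; 4 -1.85 0.07 -0.04 0 0 6.7; 4 -1.83 0.28 -0.04 0 0 6.7; 4 -1.78 0.5 -0.04 0 0 6.7; 4 -1.71 0.7 -0.04 -0.1 0 6.8; 4 -1.62 0.9 -0.04 0 0 6.7; 4 -1.5 1.09 -0.04 0 0 6.7"

```text
clock: 27.08
tool_pos: [0.4646, 0.1205, 0.2825]
orientation: [179.9, -0.4, -153.8]
force: [0.1, -0.3, -0.4]
opening: 0.0402
```

Call:
step_arm:
  plan: "4 -1.37 1.25 -0.04 0 0 6.7; 4 -1.21 1.4 -0.04 0 0 6.8; 4 -1.03 1.53 -0.04 0 0 6.7; 4 -0.85 1.65 -0.04 -0.1 0 6.7; 4 -0.65 1.73 -0.04 0 0 6.7; 4 0 0 0 0 0 0; 4 0 0 0 0 0 0"

```text
clock: 27.67
tool_pos: [0.4977, 0.2066, 0.2838]
orientation: [-179.9, -0.5, 173.0]
force: [-1.2, -0.1, 0.3]
opening: 0.0403
```

Run:
```python
from h import *
o=obs();print(o["tool_pos"],o["orientation"],o["opening"])
c=calibration("wrist");im=snapshot("wrist");cv2.imwrite("pics/w19.png",im[80:300,180:500]);np.save("c_w19.npy",c["camera_from_world"])
plan([((.4989,.2075,.18),(180,0,173)),((.4989,.2075,.1288),None,1.5)],4,step=4,rot=7,settle=1)
```

```text
[0.49768162 0.20662199 0.2837658 ] [-179.89214245   -0.46603531  173.04069399] 0.04027629347882947
4 -0.07 0.06 3.47 0 -0.1 0; 4 -0.06 0.05 3.47 -0.1 -0.2 0; 4 -0.05 0.06 3.47 0 -0.1 0.1; 4 0 0 1.28 0 0 0; 4 0 0 1.28 0 0 0; 4 0 0 1.28 0 0 0; 4 0 0 1.28 0 0 0; 4 0 0 0 0 0 0
8 rows; end [0.4989 0.2076 0.1288] [ 1.7999e+02 -5.0000e-02  1.7297e+02]
```

View pics/w19.png

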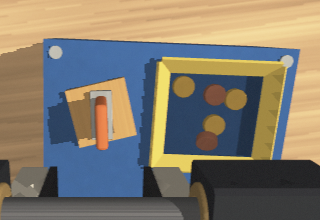

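Call:
step_arm:
  plan: "4 -0.07 0.06 3.4 0 -0.1 0; 4 -0.06 0.05 3.4 0 -0.2 0; 4 -0.05 0.06 3.4 0 -0.1 0; 4 0 0 1.3 0 0 0; 4 0 0 1.3 0 0 0; 4 0 0 1.3 0 0 0; 4 0 0 1.3 0 0 0; 4 0 0 0 0 0 0; 4 0 0 0 0 0 0"

```text
clock: 28.47
tool_pos: [0.4991, 0.2069, 0.1311]
orientation: [-179.9, -0.0, 173.0]
force: [-1.3, 0.6, 0.6]
opening: 0.0397
```

Call:
step_arm:
  plan: "0 0 0 0 0 0 0; 0 0 0 0 0 0 0; 0 0 0 0 0 0 0; 0 0 0 0 0 0 0; 0 0 0 0 0 0 0; 0 0 0 0 0 0 0"

```text
clock: 28.97
tool_pos: [0.4996, 0.2074, 0.1319]
orientation: [-180.0, 0.1, 173.0]
force: [-0.1, -2.6, 1.4]
opening: 0.0098
```

Run:
```python
from h import *
o=obs();print(o["tool_pos"],o["orientation"],o["opening"],o["force"],o["moment"])
```

```text
[0.49958907 0.20740657 0.13187834] [-1.79963770e+02  6.85018905e-02  1.72973255e+02] 0.009822467754904335 [-0.0584726  -2.62772273  1.37656589] [-0.89843585 -0.07626396  0.14849732]
```

Call:
step_arm:
  plan: "0 0 0 0 0 0 -4; 0 0 -0.02 0 0 0 -5; 0 0 -0.02 0 0 0 -5; 0 0 -0.02 0 0 0 -5; 0 0 -0.02 0 0 0 -5; 0 0 -0.02 0 0 0 -5; 0 0 -0.02 0 0 0 -5; 0 0 -0.02 0 0 0 -5; 0 0 -0.02 0 0 0 -5; 0 0 -0.02 0 0 0 -5; 0 0 -0.02 0 0 0 -5; 0 0 0 0 0 0 0"

```text
clock: 29.97
tool_pos: [0.5003, 0.207, 0.1318]
orientation: [-180.0, 0.1, -132.8]
force: [-1.5, 1.9, -0.3]
opening: 0.0095
```

Run:
```python
from h import *
o=obs();print(o["tool_pos"],o["orientation"],o["opening"],o["force"],o["moment"])
```

```text
[0.50027582 0.20703068 0.13181517] [-1.79999966e+02  1.29072279e-01 -1.32788357e+02] 0.009506380874195173 [-1.47171595  1.8910188  -0.34251576] [ 1.26074723  0.52102616 -0.03689781]
```

Now on to about -90.

Call:
step_arm:
  plan: "0 0 -0.02 0 0 0 -5; 0 0 -0.02 0 0 0 -5; 0 0 -0.02 0 0 0 -5; 0 0 -0.02 0 0 0 -5; 0 0 -0.02 0 0 0 -5; 0 0 -0.02 0 0 0 -5; 0 0 -0.02 0 0 0 -5; 0 0 -0.02 0 0 0 -4; 0 0 0 0 0 0 -2; 0 0 0 0 0 0 0"

```text
clock: 30.8
tool_pos: [0.5006, 0.2063, 0.1311]
orientation: [180.0, 0.1, -92.1]
force: [-4.8, 4.4, -0.5]
opening: 0.0098
```

Run:
```python
from h import *
o=obs();print(o["tool_pos"],o["orientation"],o["opening"],o["force"],o["moment"])
im=snapshot("wrist");cv2.imwrite("pics/w20.png",im[60:300,130:430])
```

```text
[0.50055839 0.20626886 0.13113535] [ 1.79969165e+02  7.00576158e-02 -9.20658464e+01] 0.0097894730968776 [-4.79095898  4.40026218 -0.51047616] [ 1.89150473  1.91767555 -0.06353894]
```

View pics/w20.png

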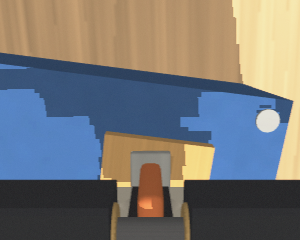

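Call:
step_arm:
  plan: "0 0 0 0 0 0 -2; 0 0 0 0 0 0 -2; 0 0 0 0 0 0 0"

```text
clock: 31.1
tool_pos: [0.4998, 0.2059, 0.131]
orientation: [179.9, 0.0, -88.1]
force: [-8.9, 5.2, 3.7]
opening: 0.0096
```

Run:
```python
from h import *
o=obs();print(o["tool_pos"],o["orientation"],o["opening"],o["force"],o["moment"])
```

```text
[0.49983033 0.20586619 0.13098119] [ 1.79892098e+02  3.98565635e-02 -8.81057966e+01] 0.009592745623938801 [-8.85403505  5.21607802  3.67648649] [ 2.13573546  3.34506115 -0.14190841]
```

Call:
step_arm:
  plan: "0 0 0 0 0 0 -2; 0 0 0 0 0 0 -1; 0 0 0 0 0 0 0"

```text
clock: 31.35
tool_pos: [0.4996, 0.2059, 0.131]
orientation: [179.9, 0.1, -85.2]
force: [-9.0, 5.9, 3.7]
opening: 0.0099
```

Run:
```python
from h import *
o=obs();print(o["tool_pos"],o["orientation"],o["opening"],o["force"],o["moment"])
im=snapshot("wrist");cv2.imwrite("pics/w21.png",cv2.resize(im[60:300,130:430],None,fx=2.5,fy=2.5))
```

```text
[0.49960914 0.20585551 0.13099754] [ 1.79874558e+02  5.18161815e-02 -8.51930656e+01] 0.009926342563507162 [-8.95418851  5.86456219  3.72250064] [ 2.17612791  3.79832932 -0.42921104]
```

View pics/w21.png

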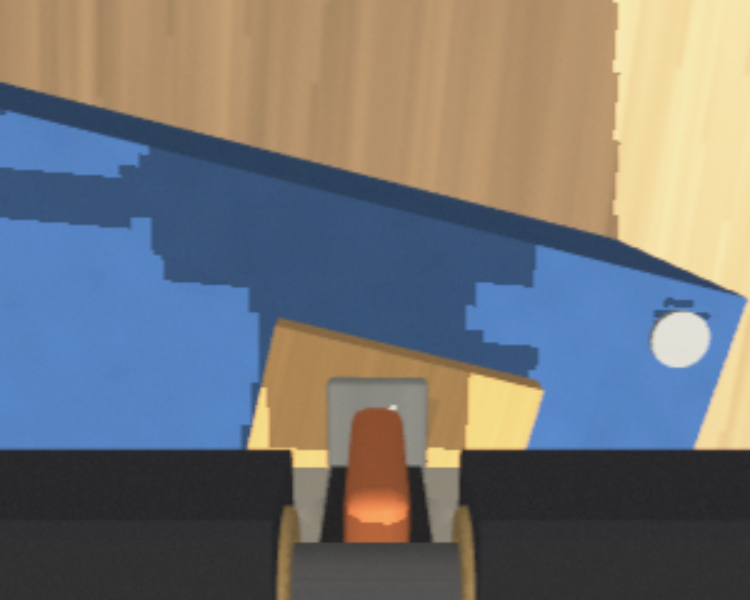

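Call:
step_arm:
  plan: "0 0 0 0 0 0 5; 0 0 0 0 0 0 5; 0 0 0 0 0 0 3.8; 0 0 0 0 0 0 0; 0 0 0 0 0 0 0"

```text
clock: 31.82
tool_pos: [0.5015, 0.2053, 0.1313]
orientation: [-180.0, -0.0, -98.8]
force: [-0.4, 0.4, -1.3]
opening: 0.0097
```

Run:
```python
from h import *
o=obs();print(o["tool_pos"],o["orientation"],o["opening"],o["force"],o["moment"])
im=snapshot("wrist");cv2.imwrite("pics/w22.png",cv2.resize(im[60:300,130:430],None,fx=2.5,fy=2.5))
```

```text
[0.50152904 0.20526688 0.1313331 ] [-1.79957678e+02 -6.75800627e-03 -9.88137684e+01] 0.009678736839625363 [-0.36584359  0.36314007 -1.34223087] [ 0.16108269 -0.01257931  0.04258198]
```

View pics/w22.png

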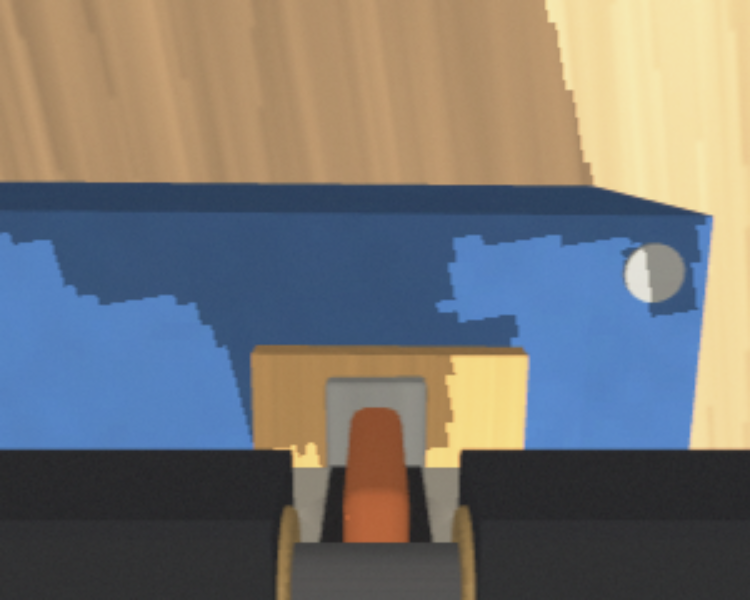

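Call:
step_arm:
  plan: "0 0 0.15 0 0 0 0; 0 0 0 0 0 0 0; 0 0 0 -0.5 0 0 0; 0 0 0 -1 0 0 0; 0 0 0 -1 0 0 0; 0 0 0 0 0 0 0"

```text
clock: 32.37
tool_pos: [0.5015, 0.2064, 0.1595]
orientation: [-179.8, 0.2, -98.8]
force: [-0.4, 0.1, 0.1]
opening: 0.0096
```

Call:
step_arm:
  plan: "0 0 0 -1 0 0 0; 0 0 0 -1 0 0 0; 0 0 0 -1 0 0 0; 0 0 0 -1.5 0 0 0; 0 0 0 -2 0 0 0; 0 0 0 -1 0 0 0; 0 0 0 0 0 0 0"

```text
clock: 32.95
tool_pos: [0.5013, 0.2064, 0.2346]
orientation: [-179.7, 0.2, -98.8]
force: [0.7, 0.3, -0.6]
opening: 0.0101
```

Run:
```python
from h import *
o=obs();print(o["tool_pos"],o["orientation"],o["opening"],o["force"],o["moment"])
im=snapshot("wrist");cv2.imwrite("pics/w23.png",cv2.resize(im[60:300,130:430],None,fx=2.5,fy=2.5))
plan([((.5903,-.1066,.24),(180,0,-87.3))],0,step=3.7,settle=3)
```

```text
[0.50129506 0.2063891  0.23463373] [-179.7377935     0.20500042  -98.83638882] 0.01014939011516929 [ 0.71358105  0.31606658 -0.64352629] [ 0.14783631 -0.1550184  -0.01160084]
0 3.28 -1.52 -0.08 0 0 -1.3; 0 3.31 -1.45 -0.09 0 0 -1.3; 0 3.35 -1.37 -0.08 -0.1 0 -1.3; 0 3.37 -1.29 -0.09 0 0.1 -1.2; 0 3.4 -1.22 -0.08 0 0 -1.3; 0 3.43 -1.15 -0.08 0 0 -1.3; 0 3.45 -1.07 -0.08 0 0 -1.3; 0 3.48 -0.99 -0.08 -0.1 0 -1.3; 0 3.5 -0.9 -0.08 0 0 -1.3; 0 0 0 0 0 0 0; 0 0 0 0 0 0 0; 0 0 0 0 0 0 0
12 rows; end [ 0.5903 -0.1066  0.24  ] [ 1.7997e+02  2.0000e-02 -8.7260e+01]
```

View pics/w23.png

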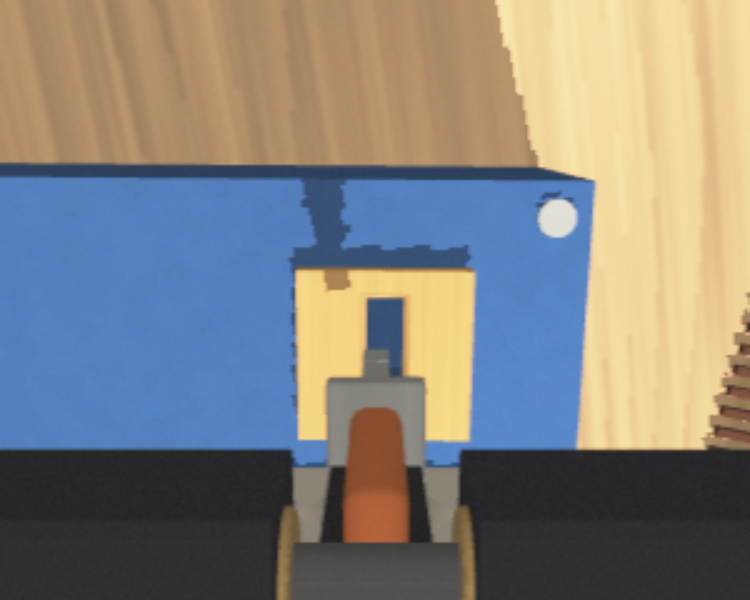

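Call:
step_arm:
  plan: "0 3.28 -1.52 -0.08 0 0 -1.3; 0 3.31 -1.45 -0.09 0 0 -1.3; 0 3.35 -1.37 -0.08 0 0 -1.3; 0 3.37 -1.29 -0.09 0 0 -1.2; 0 3.4 -1.22 -0.08 0 0 -1.3; 0 3.43 -1.15 -0.08 0 0 -1.3; 0 3.45 -1.07 -0.08 0 0 -1.3; 0 3.48 -0.99 -0.08 0 0 -1.3; 0 3.5 -0.9 -0.08 0 0 -1.3; 0 0 0 0 0 0 0; 0 0 0 0 0 0 0; 0 0 0 0 0 0 0"

```text
clock: 34.0
tool_pos: [0.5891, -0.1073, 0.2377]
orientation: [179.9, 0.0, -87.3]
force: [-0.7, 0.6, -0.7]
opening: 0.01
```

Run:
```python
from h import *
o=obs();print(o["tool_pos"],o["orientation"],o["opening"],o["force"],o["moment"])
c=calibration("wrist");im=snapshot("wrist");cv2.imwrite("pics/w24.png",cv2.resize(im[60:300,180:380],None,fx=2.5,fy=2.5))
t=o["tool_pos"];R0=R.from_euler("xyz",o["orientation"],degrees=True)
sl=np.array([.5903,-.1051,.085]);r=R.from_euler("xyz",(180,0,-87.3),degrees=True)
z=lambda P:((proj(c,P)-[180,60])*2.5).round(0)
print("slot front edge L/R",z([sl+r.apply([.019,.006,0]),sl+r.apply([.019,-.006,0])]))
for dx in(-.003,-.0015,0): print(dx,"collar lower front",z([t+R0.apply([.023+dx,0,.018])]),"bit tip front",z([t+R0.apply([.015+dx,0,.012+.056+.000])]))
```

```text
[ 0.58911119 -0.10725361  0.2376702 ] [ 1.79938421e+02  1.76250661e-02 -8.73419489e+01] 0.009950348764791625 [-0.72774531  0.59242783 -0.6503516 ] [ 0.128673   -0.09656668  0.03708502]
slot front edge L/R [[265. 288.]
 [230. 288.]]
-0.003 collar lower front [[254. 386.]] bit tip front [[253. 363.]]
-0.0015 collar lower front [[254. 379.]] bit tip front [[253. 357.]]
0 collar lower front [[254. 372.]] bit tip front [[253. 351.]]
```

View pics/w24.png

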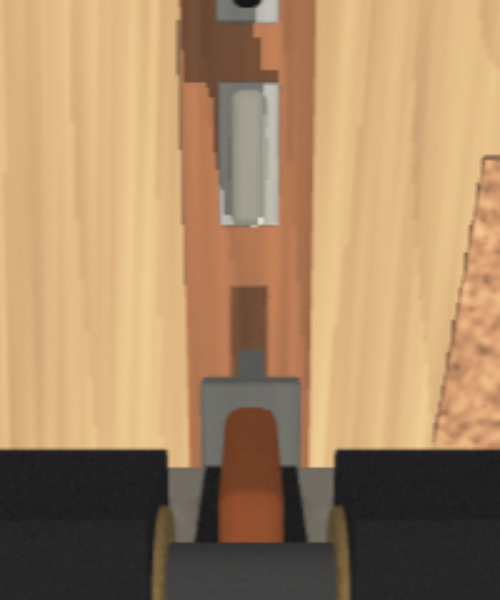

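Call:
step_arm:
  plan: "0 -0.12 -0.04 2 0 0 0; 0 0 0 2 0 0 0; 0 0 0 1.5 0 0 0; 0 0 0 1 0 0 0; 0 0 0 0.8 0 0 0; 0 0 0 0.8 0 0 0; 0 0 0 0 0 0 0"

```text
clock: 34.63
tool_pos: [0.5896, -0.1053, 0.1567]
orientation: [180.0, 0.0, -87.2]
force: [0.2, -0.5, -1.0]
opening: 0.0099
```

Call:
step_arm:
  plan: "0 0 0 0.8 0 0 0; 0 0 0 0.8 0 0 0; 0 0 0 1 0 0 0; 0 0 0 1 0 0 0; 0 0 0 0.8 0 0 0; 0 0 0 0.5 0 0 0; 0 0 0 0 0 0 0; 0 0 0 0 0 0 0"

```text
clock: 35.3
tool_pos: [0.5902, -0.106, 0.1086]
orientation: [-180.0, -0.0, -87.3]
force: [-0.7, -0.3, -0.3]
opening: 0.0095
```

Call:
step_arm:
  plan: "0 0 0 0.2 0 0 0; 0 0 0 0.2 0 0 0; 0 0 0 0.1 0 0 0; 0 0 0 0 0 0 0; 0 0 0 0 0 0 0"

```text
clock: 35.72
tool_pos: [0.5902, -0.1059, 0.1041]
orientation: [-179.9, -0.0, -87.3]
force: [0.4, 0.4, -1.7]
opening: 0.0097
```

Call:
step_arm:
  plan: "0 0 0 0.1 0 0 0; 0 0 0 0.1 0 0 0; 0 0 0 0 0 0 0; 0 0 0 0 0 0 0"

```text
clock: 36.05
tool_pos: [0.5905, -0.1059, 0.1029]
orientation: [-179.9, -0.0, -87.2]
force: [-2.4, 0.7, 4.8]
opening: 0.0098
```

Contact at the collar; release and rise.

Call:
step_arm:
  plan: "1.5 0 0 0 0 0 0; 2.5 0 0 0 0 0 0; 4 0 0 0 0 0 0; 4 0 0 0 0 0 0; 4 0 0 -1 0 0 0; 4 0 0 -2 0 0 0; 4 0 0 -4 0 0 0; 4 0 0 -4 0 0 0; 4 0 0 -4 0 0 0; 4 -2 0 -4 0 0 0; 4 -4 0 0 0 0 0; 4 0 0 0 0 0 0"

```text
clock: 37.05
tool_pos: [0.5884, -0.0434, 0.2934]
orientation: [-179.6, 0.1, -87.2]
force: [-0.8, -0.9, -0.2]
opening: 0.0398
```

Call:
step_arm:
  plan: "4 -3 3 0 0 0 0; 4 -3 3 0 0 0 0; 4 -3 3 0 0 0 0; 4 0 0 0 0 0 0; 4 0 0 0 0 0 0"

```text
clock: 37.47
tool_pos: [0.4937, 0.0381, 0.2908]
orientation: [-179.8, 0.1, -87.0]
force: [0.2, 0.1, 0.2]
opening: 0.0397
```

Run:
```python
from h import *
o=obs();print(o["tool_pos"],o["clock"])
cv2.imwrite("pics/w25.png",snapshot("wrist"));cv2.imwrite("pics/s25.png",snapshot("side"))
cv2.imwrite("pics/t25.png",cv2.resize(snapshot("top")[100:300,90:400],None,fx=2.5,fy=2.5))
```

```text
[0.49374037 0.03806721 0.29077094] 37.4667
```

View pics/w25.png

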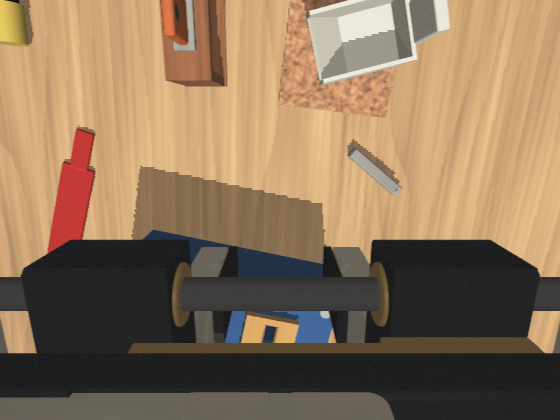

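View pics/s25.png

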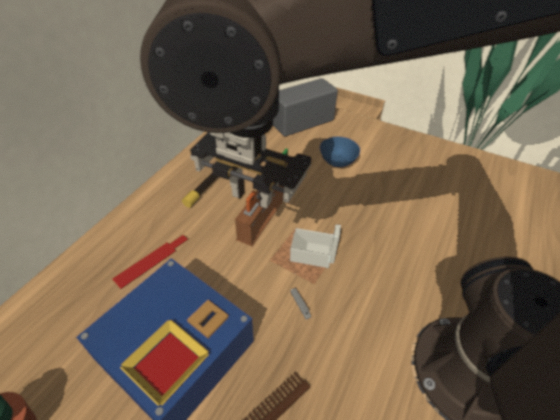

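View pics/t25.png

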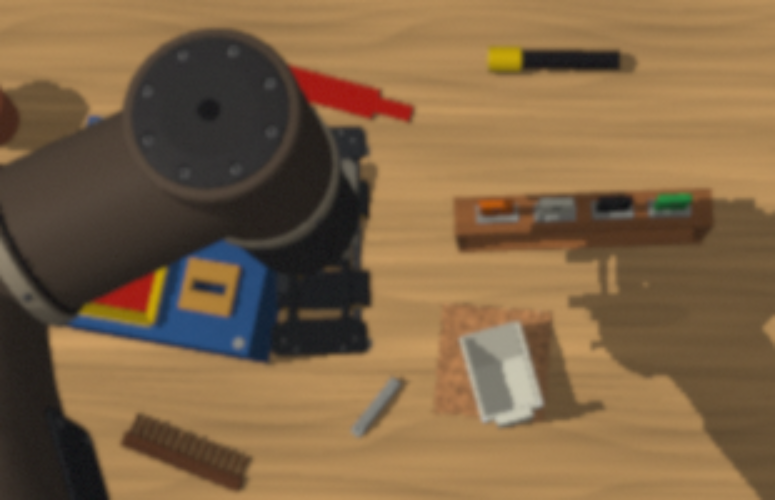

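Run:
```python
from h import *
plan([((.50,-.09,.32),(180,0,-80))],4,step=4,settle=2)
```

```text
4 3.16 0.03 -0.76 0 0 -1.8; 4 3.17 0.13 -0.76 0 0 -1.8; 4 3.15 0.23 -0.76 -0.1 0 -1.9; 4 3.15 0.34 -0.76 0 0 -1.8; 4 0 0 0 0 0 0; 4 0 0 0 0 0 0
6 rows; end [ 0.5  -0.09  0.32] [ 1.7999e+02 -1.0000e-02 -7.9970e+01]
```

Call:
step_arm:
  plan: "4 3.16 0.03 -0.76 0 0 -1.8; 4 3.17 0.13 -0.76 0 0 -1.8; 4 3.15 0.23 -0.76 0 0 -1.8; 4 3.15 0.34 -0.76 0 0 -1.8; 4 0 0 0 0 0 0; 4 0 0 0 0 0 0"

```text
clock: 38.12
tool_pos: [0.4999, -0.0923, 0.3194]
orientation: [-180.0, -0.0, -80.4]
force: [0.2, 0.8, -0.7]
opening: 0.0401
```

Run:
```python
from h import *
c=calibration("wrist");im=snapshot("wrist");cv2.imwrite("pics/w26.png",cv2.resize(im[0:250],None,fx=1.4,fy=1.4));np.save("c_w26.npy",c["camera_from_world"])
```

```text
(no output)
```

View pics/w26.png

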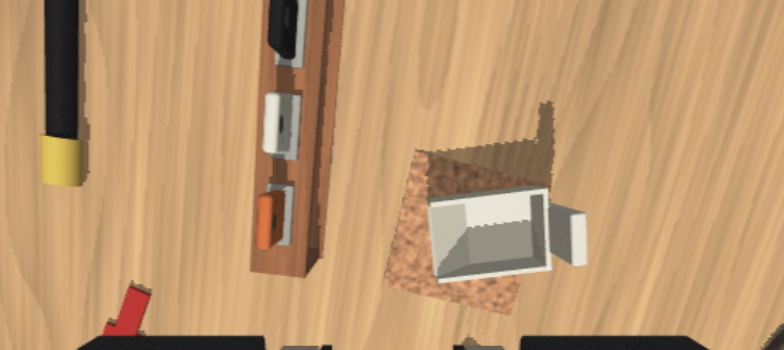

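Run:
```python
from h import *
c={"K":np.array(calibration("wrist")["K"]),"camera_from_world":np.load("c_w26.npy")}
f=lambda u,v,z:atz(c,(u/1.4-.3,v/1.4-.3),z)
H=np.mean([f(572,214,.108),f(586,213,.108),f(587,264,.108),f(574,265,.108)],axis=0);print("H",H)
W=np.array([f(429,203,.051),f(547,187,.051),f(550,269,.051),f(440,282,.051)])
for i,j in((1,0),(2,3),(1,2)): d=W[j]-W[i];print(np.linalg.norm(d),np.degrees(np.arctan2(d[1],d[0])))
print("W",W.round(4)); d=(W[0]+W[3]-W[1]-W[2]);d/=np.linalg.norm(d);Hr=(W[1]+W[2])/2-d*.006;print("handle from rim",Hr,"foot",Hr+.039*d)
m=np.array([f(416,150,.003),f(385,287,.003),f(512,314,.003)]);print(m.round(4));print("mat centre",(m[0]+m[2])/2)
e1=(m[2]-m[1])/np.linalg.norm(m[2]-m[1]);e2=(m[0]-m[1])/np.linalg.norm(m[0]-m[1]);print(np.linalg.norm(m[2]-m[1]),np.linalg.norm(m[0]-m[1]))
ft=Hr+.039*d;q=ft-(m[0]+m[2])/2;print("foot in mat",q@e1,q@e2,"ang",np.degrees(np.arctan2(d@e2,d@e1)))
# footprint
p=np.array([-d[1],d[0],0])
```

```text
H [ 0.36633933 -0.1268368   0.108     ]
0.0983461412376245 17.311595808018964
0.09548759439733856 16.61824187512961
0.06992240883005642 106.38426253182342
W [[ 0.4759 -0.13    0.051 ]
 [ 0.382  -0.1592  0.051 ]
 [ 0.3623 -0.0922  0.051 ]
 [ 0.4538 -0.0648  0.051 ]]
handle from rim [ 0.36642075 -0.12744277  0.051     ] foot [ 0.4037226  -0.11605978  0.051     ]
[[ 0.4922 -0.171   0.003 ]
 [ 0.4989 -0.0401  0.003 ]
 [ 0.371  -0.034   0.003 ]]
mat centre [ 0.4316103  -0.10247604  0.003     ]
0.12800332633026015 0.13105520762091877
foot in mat 0.027208674897304216 0.014979797571624898 ang -160.14461153561965
```

Run:
```python
from h import *
plan([((.40,-.127,.30),(180,0,-73)),((.3662,-.1271,.17),(180,0,-73))],4,step=4,settle=3)
```

```text
4 0.62 3.48 0.63 0 0 -2.4; 4 0.47 3.49 0.64 0 0 -2.5; 4 0.31 3.52 0.63 0 0 -2.4; 4 -0.24 0.81 3.25 0 0 0; 4 -0.25 0.81 3.25 0 0 0; 4 -0.24 0.8 3.25 0 0 0; 4 -0.25 0.81 3.25 0 0 0; 4 0 0 0 0 0 0; 4 0 0 0 0 0 0; 4 0 0 0 0 0 0
10 rows; end [ 0.3662 -0.1271  0.17  ] [179.99   0.   -72.99]
```

Call:
step_arm:
  plan: "4 0.62 3.48 0.63 0 0 -2.4; 4 0.47 3.49 0.64 0 0 -2.5; 4 0.31 3.52 0.63 0 0 -2.4; 4 -0.24 0.81 3.25 0 0 0; 4 -0.25 0.81 3.25 0 0 0; 4 -0.24 0.8 3.25 0 0 0; 4 -0.25 0.81 3.25 0 0 0; 4 0 0 0 0 0 0; 4 0 0 0 0 0 0; 4 0 0 0 0 0 0"

```text
clock: 39.0
tool_pos: [0.3681, -0.126, 0.1722]
orientation: [-179.9, -0.1, -72.7]
force: [0.9, -0.3, 0.5]
opening: 0.0402
```

Run:
```python
from h import *
o=obs();print(o["tool_pos"],o["orientation"],o["joint_pos"])
c=calibration("wrist");im=snapshot("wrist");cv2.imwrite("pics/w27.png",im)
```

```text
[ 0.36813192 -0.12595852  0.17216807] [-1.79862479e+02 -7.92081404e-02 -7.27016402e+01] [ 10.71638391  -5.20164368 -37.53090552   0.07458582 -57.52506638
   6.54210349]
```

View pics/w27.png

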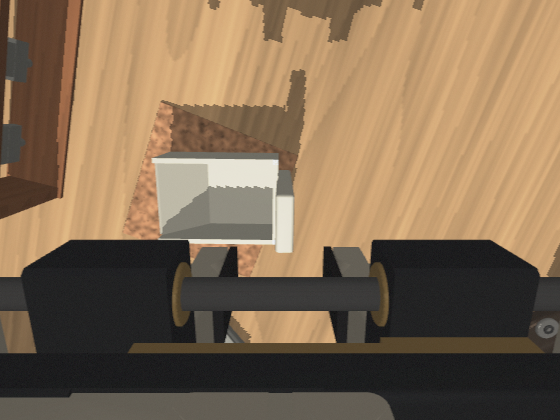

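Call:
step_arm:
  plan: "4 0 0.15 2 0 0 0; 4 0 0 2 0 0 0; 4 0 0 2 0 0 0; 4 0 0 2 0 0 0; 4 0 0 1.2 0 0 0; 4 0 0 1 0 0 0; 4 0 0 0 0 0 0; 4 0 0 0 0 0 0"

```text
clock: 39.72
tool_pos: [0.3664, -0.1264, 0.0694]
orientation: [-179.9, -0.0, -72.7]
force: [1.1, -0.4, -0.1]
opening: 0.0401
```

Run:
```python
from h import *
o=obs();print(o["tool_pos"],o["orientation"],o["joint_pos"],o["force"])
im=snapshot("wrist");cv2.imwrite("pics/w28.png",im)
```

```text
[ 0.366414   -0.12642646  0.06936155] [-1.79893851e+02 -4.08494690e-02 -7.27371947e+01] [ 1.06537018e+01  3.27065608e+00 -4.61512387e+01  4.36974999e-02
 -4.04679679e+01  6.57592487e+00] [ 1.14685571 -0.42228028 -0.14469099]
```

View pics/w28.png

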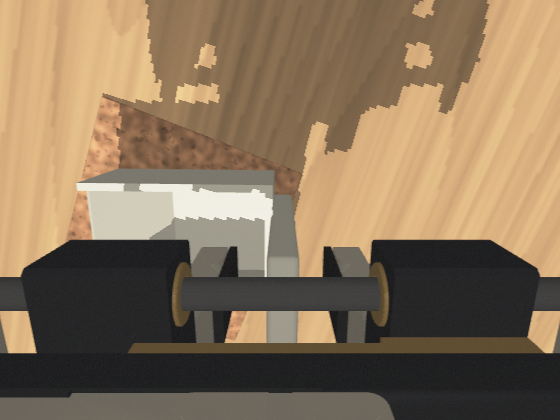

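Call:
step_arm:
  plan: "0 0 0 0 0 0 0; 0 0 0 0 0 0 0; 0 0 0 0 0 0 0; 0 0 0 0 0 0 0; 0 0 0 0 0 0 0; 0 0 0 0 0 0 0; 0 0 0 -0.5 0 0 0; 0 0 0 -0.7 0 0 0; 0 -0.2 -1 0 0 0 0; 0 -0.2 -1 0 0 0 0; 0 -0.1 -1.1 0 0 0 0; 0 0 0 0 0 0 0"

```text
clock: 40.77
tool_pos: [0.396, -0.1117, 0.0807]
orientation: [-179.9, -0.1, -72.7]
force: [-0.4, -0.1, -1.1]
opening: 0.0117
```

Call:
step_arm:
  plan: "0 0 0 0.4 0 0 0; 0 0 0 0.4 0 0 0; 0 0 0 0.2 0 0 0; 0 0 0 0.1 0 0 0; 0 0 0 0 0 0 0; 0 0 0 0 0 0 0"

```text
clock: 41.27
tool_pos: [0.3929, -0.1127, 0.0694]
orientation: [-180.0, -0.0, -72.8]
force: [1.1, 1.0, -0.5]
opening: 0.0121
```

Call:
step_arm:
  plan: "0 0 0 0.1 0 0 0; 0 0 0 0.1 0 0 0; 0 0 0 0 0 0 0; 0 0 0 0 0 0 0"

```text
clock: 41.6
tool_pos: [0.3933, -0.1127, 0.0687]
orientation: [-179.9, -0.0, -72.7]
force: [-6.3, 2.3, 17.4]
opening: 0.012
```

Call:
step_arm:
  plan: "0 0 0 -0.1 0 0 0; 1.8 0 0 0 0 0 0; 2.6 0 0 0 0 0 0; 4 0 0 0 0 0 0; 4 0 0 0 0 0 0; 4 0 0 -1 0 0 0; 4 0 0 -2 0 0 0; 4 0 0 -3 0 0 0; 4 0 0 -4 0 0 0; 4 0 0 -4 0 0 0; 4 0 0 -4 0 0 0; 4 -3 0 -4 0 0 0"

```text
clock: 42.6
tool_pos: [0.3862, -0.0904, 0.2846]
orientation: [-179.9, -0.1, -72.9]
force: [2.3, 0.9, -0.2]
opening: 0.0399
```

Call:
step_arm:
  plan: "4 -3 -2 -2 0 0 0; 4 -3 -2 0 0 0 0; 4 -3 -2 0 0 0 0; 4 0 0 0 0 0 0; 4 0 0 0 0 0 0"

```text
clock: 43.02
tool_pos: [0.4162, 0.0165, 0.3015]
orientation: [-180.0, -0.0, -72.6]
force: [-0.0, -0.1, -0.4]
opening: 0.0399
```

Run:
```python
from h import *
o=obs();print(o["tool_pos"],o["clock"])
im=snapshot("wrist");cv2.imwrite("pics/w29.png",cv2.resize(im[0:250],None,fx=1.4,fy=1.4));cv2.imwrite("pics/s29.png",snapshot("side"))
```

```text
[0.41620433 0.01650895 0.30145424] 43.0167
```

View pics/w29.png

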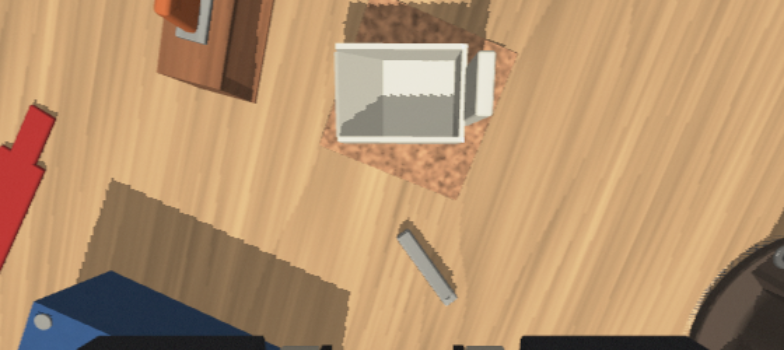

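View pics/s29.png

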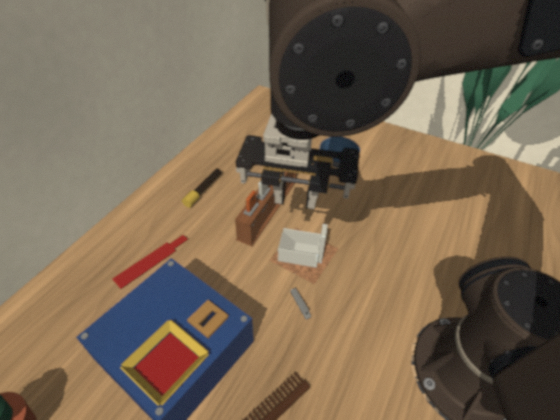

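Run:
```python
from h import *
print(obs()["force"]); print(workorder.close_job())
```

```text
[ 0.33361497  0.14124369 -0.33967622]
the job is handed in; nothing more can be done
None
```

The job is done and handed in at about 43 s of the 210 s.

- **Key:** The orange key (B) was the first I tried, and it swung the red cover open all the way to the stop. The white, black and green keys were never touched.
- **Tokens:** I poured from the white cup with the orange key left in the open lock. Afterwards the cup was empty. Only five tokens could be seen through the mouth, and I could not count the rest. None were visible on the shelf or the box top.
- **Cup:** I stood it upright on the mat before locking. After the orange key was back in its slot, I found the cup about 3 cm off, slightly over the mat's edge. I gripped it once more and set it back near the centre, which came after the locking step.
- **Lock and keys:** I turned the key back to the stop, and the keyhole plate was square with the box and the red cover shut. The orange key hangs in its own slot again, so all four keys are in the rail.

During the pour the tool felt a light push of up to about 9 N, probably the lip touching the mouth's rim. I raised the cup and finished cleanly. The last pictures showed the box shut, the cup on the mat, the other things in place and the gripper clear of everything.

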